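Load two square filter standards into a sprung feeder

ROBOT

A 7-joint arm with a two-finger parallel gripper is mounted at the origin on the work surface. World frame = base frame: x ahead of the robot, y to its left, z up, the work surface at z = 0. Lengths are in m, angles in rad, forces in N, time in s.
With the tool pointing down it reaches from about 0.425 to 1.025 m from the base axis. Payload 3.6 kg.
Tool frame: the origin (TCP) lies on the centre line of the jaws, within the pads' length; the fingertips stand 19 mm ahead of it and the grasp point (between the pads) is the TCP (env.tip_reach is the z of the fingertips in the tool frame, in m); z points along the fingers, y is the direction in which the jaws open and shut (so a half turn about z gives the same grasp; the last joint's range is limited). The gripper opens to 85 mm and grips with 20 to 120 N. Pads are 22 mm wide; open, the fingers measure 114 mm over their backs; the gripper's body (76 mm by 85 mm) begins 54 mm behind the grasp point. The pads swing forward as they close: fully open they stand 13 mm farther back than shut.
Start: joints at [1.024, 0.591, 0.048, 1.609, -0.033, 0.943, -0.034], TCP at [0.317, -0.652, 0.25] pointing down, gripper open.
Joint ranges: [-2.69, 2.69], [-0.47, 2.24], [-1.27, 1.36], [0.19, 2.51], [-1.53, 4.68], [0.08, 2.07], [-3.09, 3.09]. Speed limits (rad/s): [2.57, 2.57, 3.14, 3.14, 3.14, 3.14, 3.14].

INTERFACE

Orientations are given as a unit quaternion [x, y, z, w].
In Python, from cell import get_state, cams, workorder, env gives the robot as it stands. The module is installed in compiled form; this text tells all that it offers.
- The arm moves only by the tool jog_arm, never from a script. Its argument "moves" is a list of rows, each an object with "jaw": the opening, from 0 (shut) to 1 (fully open); "dp": the shift along the tool's x, y, z in m, a list of three; "roll": the turn about the tool's z in degrees. In form: [{"jaw": jaw, "dp": [x, y, z], "roll": roll}, ...]. A call has 1 to 12 rows; each row is the pose to reach, as a shift and turn from the pose commanded when the call began, along the tool's axes at that moment; what a row does not reach only later rows make up. A row lasts 1/10 s, in which the tool goes at most 50 mm and 8.59 degrees, less where a joint would pass 70% of its speed; a pose out of reach is approached as far as the arm can. A call with a gripper value outside its range is refused whole. The fingers move at their own pace and stop on an object; "squeeze" is the grip in N (left out, the last holds). Time passes only in rows, so rows that repeat a pose let the fingers close. It gives the time, the measured TCP pose, the force and the opening at its end, in the units of the state.
- get_state(): the state, without advancing time (a new reading comes with each control period).
- cams.camera(name): name is "side" or "top" or "wrist"; returns a dict with "image" (420x560x3 uint8, red, green, blue), "fov_y" (degrees; the focal length in pixels is half the picture's height over the tangent of half this angle, whatever the lens; pixels are square), "cx", "cy" (the principal point, pixels), "extrinsics" (4x4, takes a point from camera to world coordinates). Camera axes: x right, y down, z forward; pixel columns grow to the right and rows downward; lengths in m; the calibration is good to about 2 mm. The wrist camera is an equidistant fisheye: a pixel r from the principal point sees the ray r / f radians off the axis. A picture is of the moment at which its call begins. There is no depth.
- workorder.finish_job(): hands the job in, once; it reports no verdict.
The state is a dict: "t": time; "q": joint angles; "joint_vel": joint speeds; "joint_efforts": joint torques, N m; "tcp_pos": TCP position; "ee_rot": TCP orientation; "wrist_force": force on the tool from outside, world axes, zero at the start; "ft_torque": the same for the moment, N m; "width": finger opening in m.
Only numpy, scipy, OpenCV 4.12 (cv2) and the standard library are available. Lean on these libraries where they do the work, as an engineer would, in place of code of your own. Each camera call takes 0.05 s, during which the arm holds its last target.

TASK

Draw the feeder's sprung follower back by its knob until you feel the end of the slot, slip the knob sideways into the notch and let go so that it stays parked there. Take the two square metal standards out of the white holder (leave the round vial) and stand both upright on the floor of the open track, one behind the other. Then take the knob out of the notch and, holding it, ease the follower forward until it closes on the two standards and let go; never let it snap shut, and do not force the knob against the slot or the standards against the feeder: a light touch is enough.

Things in the scene. Friction and masses are not known exactly. Their poses are not given: they have to be found in the camera images.
- feeder: Low grey feeder fixed to the bench: base 200 (x) x 60 (y) x 12 mm, origin at the centre of its underside, z up. Feed track along its x axis at y = 0 with an outlet stop at the +x end; over the -x half a steel cover plate with the slot for the follower's knob. The open track for loading is between the follower's face and the outlet stop.
- outlet (a point): Point on the track's floor at the outlet stop's face: x +85, y 0, z 12 mm in the feeder's frame, axes as the feeder's. The track leads from here to -x: channel 15 mm wide; walls up to 16 mm above this point, with 45-degree lead-in lips flaring out to 25 mm apart at 21 mm; the stop's top is at 21 mm too.
- slot (a point): Point on the slot's centre line, x +10, y 0, z 36 mm (cover's top) in the feeder's frame; the cover, 60 mm wide, ends 8 mm or less ahead of it. The slot is L-shaped, 11 mm wide all along, for the knob's 8 mm pin: straight to -x, then at its rear end a notch turning to +y. The cover is set along x as needed, so the rear end stops the knob at 59 to 72 mm of travel: not measured, see or feel it.
- follower (a joint): Follower travel in m: 0 with its face on the outlet stop, growing as it is drawn back to the feeder's -x (face at x = 85 mm minus travel). A spring pushes it forward: 3 N at 0 plus 0.11 N per mm; damping 20 N per m/s; let go, it snaps forward. Black block 12.5 mm wide, top 38 mm above the feeder's underside. On two standards it stops at 0.025.
- knob: Black upright round knob, 16 mm wide, 28 mm tall; origin at its middle, 54 mm above the feeder's underside (its foot 4 mm above the cover). Rides 75 mm behind the follower's face. Shifts sideways on the follower from y 0 to +14 mm (feeder's frame), 1 N friction, only where the notch lets its pin: within 3 mm of the slot's rear end. Parked, the spring holds the pin on the notch's front edge.
- holder: White plastic holder block fixed to the bench, 45 (x) x 165 (y) x 20 mm tall, origin at the centre of its underside. Three square pockets 14.5 mm wide and 14 mm deep at y = -55, 0, +55 mm (floors 6 mm above the bench).
- standard_a: Filter standard: plain aluminium square bar 12.5 x 12.5 x 55 mm, 25 g, a small round window low on all four sides; origin at the centre of its underside, z up. Stands in one of the holder's pockets.
- standard_b: The second filter standard, the same as the first; either may go in front.
- vial: Bystander: round glass vial 12 mm in diameter, 54 mm tall, in the remaining pocket; origin at the centre of its underside. Leave it where it is.
Mind the look-alikes: they are no part of the job. What is shaped like the feeder but purple is not meant.

How it is judged:
On the way, in this order (a step that is already met when the one before it is completed fails the run):
1. the follower is drawn back and its knob parked, let go, in the notch (travel over 50 mm, knob over 9 mm to the side) (value of joint follower above 0.05 m and y of knob in the frame of feeder above 0.009 m and contact force between the fingers and knob below 0.3 N), for 0.3 s.
2. both standards stand released and upright on the track's floor between follower and outlet stop, the knob still parked (all of step 1 and x of standard_a in the frame of feeder between 0.02 and 0.083 m and y of standard_a in the frame of feeder between -0.003 and 0.003 m and z of standard_a in the frame of feeder between 0.009 and 0.015 m and angle between each of standard_a, standard_b's own z axis and vertical below 0.1 rad and contact force between the fingers and standard_a below 0.3 N and x of standard_b in the frame of feeder between 0.02 and 0.083 m and y of standard_b in the frame of feeder between -0.003 and 0.003 m and z of standard_b in the frame of feeder between 0.009 and 0.015 m and contact force between the fingers and standard_b below 0.3 N), for 0.2 s.
At the end, for the whole second after the job is handed in: Both standards upright (0.1 rad), released, still, on the track floor (3 mm in height and off centre), in a closed row between outlet stop and follower: travel 22 to 27.5 mm, knob back in the straight slot (within 4 mm of y = 0); the vial within 20 mm of its start (x of standard_a in the frame of feeder between 0.055 and 0.083 m and y of standard_a in the frame of feeder between -0.003 and 0.003 m and z of standard_a in the frame of feeder between 0.009 and 0.015 m and angle between each of standard_a, standard_b's own z axis and vertical below 0.1 rad and contact force between the fingers and standard_a below 0.3 N and linear speed of each of standard_a, standard_b below 0.01 m/s and x of standard_b in the frame of feeder between 0.055 and 0.083 m and y of standard_b in the frame of feeder between -0.003 and 0.003 m and z of standard_b in the frame of feeder between 0.009 and 0.015 m and contact force between the fingers and standard_b below 0.3 N and value of joint follower between 0.022 and 0.0275 m and y of knob in the frame of feeder below 0.004 m and distance of vial from where it was at the start of the episode below 0.02 m); the robot touches nothing.
It fails at once if the follower snaps forward along the slot (faster than 0.3 m/s) (velocity of joint follower below -0.3 m/s and y of knob in the frame of feeder below 0.008 m).
It fails at once if the knob is forced against the slot with more than 30 N (contact force between knob and feeder above 30 N).
It fails at once if a standard is forced against the feeder with more than 30 N (contact force between standard_a and feeder above 30 N).
It fails at once if a standard is forced against the feeder with more than 30 N (contact force between standard_b and feeder above 30 N).
It also fails if it takes over 72 s, if anything falls off the work surface, if the arm or the gripper's body presses on something with over 40 N, if the wrist force passes 120 N, or if a joint passes its speed limit or range.

## Working session

There is one attempt and no reset: what is moved stays moved. The work goes in short steps, Python scripts to look and compute and a tool call to move; the robot and the scene stay as the last step left them, time stands still between calls to the robot, and variables do not carry over. Pictures are saved under pics/ and viewed, and the job is handed in when it is done.

Besides the shell and the picture viewer there is one more tool, called after "Request:" in YAML: its name, and indented under it one key for each argument. jog_arm: Moves the arm, as the interface text tells. Its arguments: {"type":"object","properties":{"moves":{"type":"array"},"squeeze":{"type":"number"}},"required":["moves"]}

```bash
ls; mkdir -p pics
python3 - <<'E'
from cell import get_state,cams,workorder,env
import cv2
s=get_state();print(s)
print(env.tip_reach)
for n in ["side","top","wrist"]:
    c=cams.camera(n);cv2.imwrite(f"pics/{n}0.png",c["image"][:,:,::-1]);print(n,c["fov_y"],c["cx"],c["cy"],c["extrinsics"].round(4).tolist())
E
```

```text
pics
{'t': 0.0, 'q': array([ 1.02451115,  0.59213806,  0.04830786,  1.60986391, -0.03324985,
        0.94268779, -0.03371491]), 'joint_vel': array([-0.00073034, -0.00072398,  0.00165906,  0.0002832 , -0.00044106,
       -0.00206111,  0.00092877]), 'joint_efforts': array([-3.27669986e-04, -5.48696029e+01,  1.54605679e+00, -1.98123765e+01,
        9.31843941e-03,  8.70954042e-03, -1.05841710e-05]), 'tcp_pos': array([ 0.31680761, -0.65122517,  0.24911189]), 'ee_rot': array([ 9.74472020e-01,  2.24506053e-01, -3.42027297e-04, -1.09457146e-03]), 'wrist_force': array([-0.37989184,  1.23151308,  0.32868845]), 'ft_torque': array([ 0.0188769 , -0.00973499, -0.04132146]), 'width': 0.08532510703388592}
0.019
side 51.437832135228575 278.5690651124922 204.26961887818834 [[0.7529, -0.2941, 0.5888, -0.1984], [-0.6578, -0.3664, 0.658, -0.5804], [0.0222, -0.8827, -0.4694, 0.6256], [0.0, 0.0, 0.0, 1.0]]
top 56.65319224266492 273.60506579974844 211.19127890597912 [[0.008, -0.9844, 0.1755, 0.2779], [-0.9997, -0.0036, 0.0254, 0.1639], [-0.0243, -0.1757, -0.9841, 1.241], [0.0, 0.0, 0.0, 1.0]]
wrist 65.70646984690485 282.23357424215686 209.29722421393217 [[0.4371, -0.8517, -0.2892, 0.3909], [-0.8994, -0.4147, -0.1381, -0.6156], [-0.0023, 0.3204, -0.9473, 0.3725], [0.0, 0.0, 0.0, 1.0]]
```

View pics/side0.png

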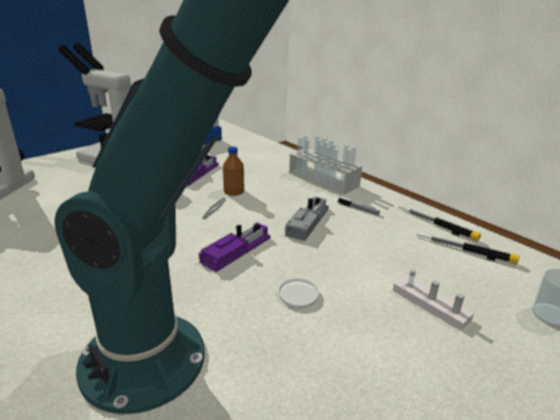

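View pics/top0.png

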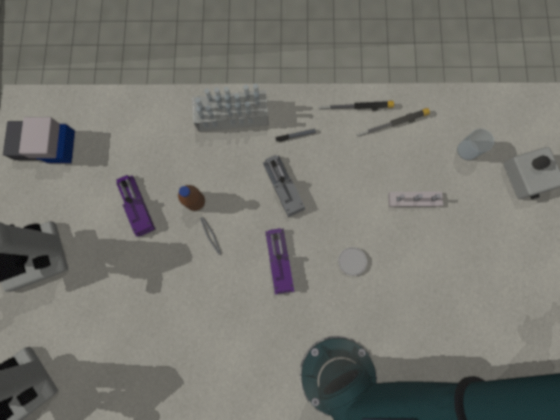

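View pics/wrist0.png

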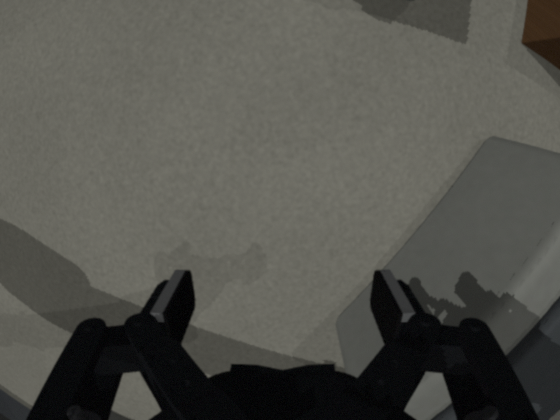

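```bash
cat > h.py <<'E'
import numpy as np,cv2
from cell import get_state,cams,workorder,env
from scipy.spatial.transform import Rotation as R
class Cam:
    def __init__(s,n):
        c=cams.camera(n);s.n=n;s.im=c["image"];s.E=np.array(c["extrinsics"]);s.cx=c["cx"];s.cy=c["cy"]
        s.f=s.im.shape[0]/2/np.tan(np.radians(c["fov_y"])/2)
    def plane(s,u,v,z):
        d=np.array([(u-s.cx)/s.f,(v-s.cy)/s.f,1.])
        if s.n=="wrist":
            r=np.hypot(d[0],d[1]);k=1 if r<1e-9 else np.sin(r)/r
            d=np.array([d[0]*k,d[1]*k,np.cos(r)])
        w=s.E[:3,:3]@d;o=s.E[:3,3];return o+w*(z-o[2])/w[2]
    def proj(s,p):
        q=s.E[:3,:3].T@(np.asarray(p)-s.E[:3,3])
        if s.n=="wrist":
            r=np.hypot(q[0],q[1]);t=np.arctan2(r,q[2]);k=t/max(r,1e-9);return s.cx+s.f*q[0]*k,s.cy+s.f*q[1]*k
        return s.cx+s.f*q[0]/q[2],s.cy+s.f*q[1]/q[2]
    def save(s,name,crop=None,sc=1):
        im=s.im[:,:,::-1]
        if crop:im=im[crop[1]:crop[3],crop[0]:crop[2]]
        cv2.imwrite("pics/"+name,cv2.resize(im,None,fx=sc,fy=sc,interpolation=cv2.INTER_CUBIC))
E
python3 - <<'E'
from h import *
t=Cam("top");s=Cam("side")
t.save("t1.png",(250,140,460,230),3.8);s.save("s1.png",(270,170,490,340),3.5)
print(t.plane(284,186,.036),t.plane(417,200,.02))
E
```

```text
[0.57425629 0.16254209 0.036     ] [ 0.53339827 -0.25935288  0.02      ]
```

View pics/t1.png

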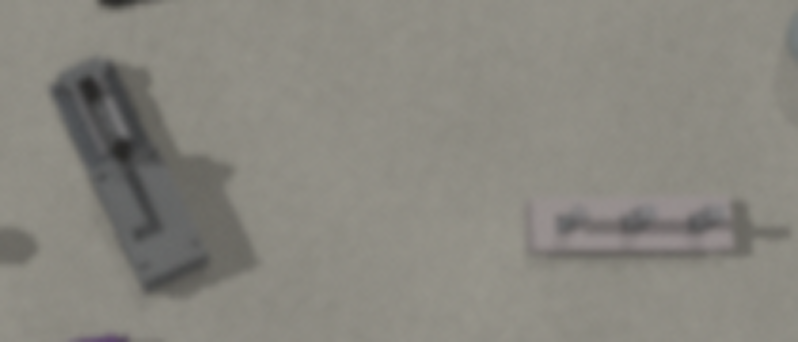

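View pics/s1.png

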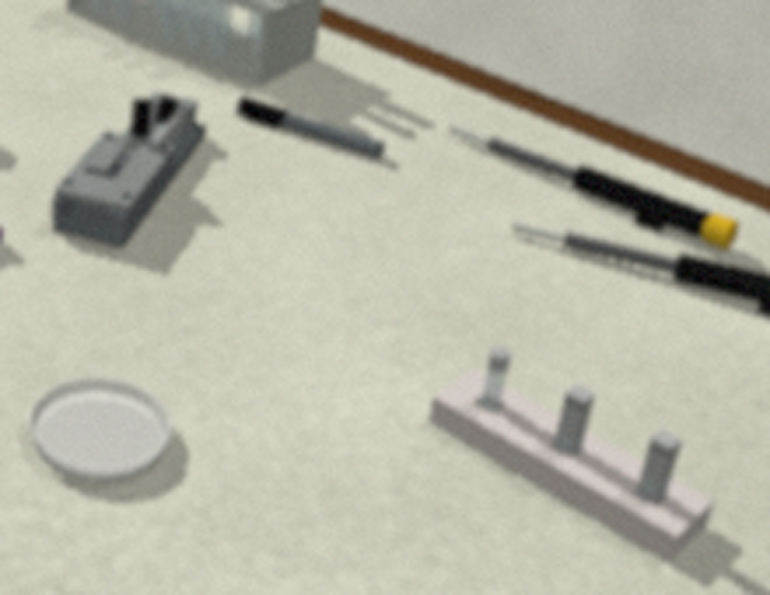

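```bash
cat >> h.py <<'E'
def tri(c1,p1,c2,p2):
    def ray(c,p):
        a=c.plane(*p,0.);o=c.E[:3,3];d=a-o;return o,d/np.linalg.norm(d)
    o1,d1=ray(c1,p1);o2,d2=ray(c2,p2)
    k=np.linalg.lstsq(np.c_[d1,-d2],o2-o1,rcond=None)[0]
    a,b=o1+k[0]*d1,o2+k[1]*d2;return (a+b)/2,np.linalg.norm(a-b)
def yaw(): # world angle of tool x
    r=R.from_quat(get_state()["ee_rot"]).as_matrix();return np.degrees(np.arctan2(r[1,0],r[0,0]))
def todp(target):
    s=get_state();r=R.from_quat(s["ee_rot"]).as_matrix();return r.T@(np.asarray(target)-s["tcp_pos"])
E
python3 - <<'E'
from h import *
t=Cam("top");s=Cam("side")
T=lambda x,y:(250+x/3.8,140+y/3.8)
S=lambda x,y:(270+x/3.5,170+y/3.5)
a,b=t.plane(*T(145,290),.036),t.plane(*T(208,262),.036)
rm=(a+b)/2; k=t.plane(*T(122,148),.068)
print("rear",rm,"edge",a-b,np.degrees(np.arctan2(*(a-b)[[1,0]])),"knob",k,"dir",np.degrees(np.arctan2(*(k-rm)[[1,0]])),np.linalg.norm(k-rm))
print("knob tri",tri(t,T(122,148),s,S(142,100)))
for p in [(575,222),(640,222),(708,218)]: print(t.plane(*T(*p),.061))
for p in [(499,352),(578,396),(664,441)]: print(s.plane(*S(*p),.061))
h=[t.plane(*T(*p),.02)[:2] for p in [(530,202),(532,252),(734,252),(734,203)]];print(h)
print(yaw())
E
```

```text
rear [0.48851491 0.12320438 0.036     ] edge [-0.02365331  0.05199038  0.        ] 114.46342489632787 knob [0.588868   0.16853011 0.068     ] dir 24.30691044002857 0.11466980073425974
knob tri (array([0.58901561, 0.16788729, 0.07041685]), np.float64(0.0019825638195298196))
[ 0.52963071 -0.19767898  0.061     ]
[ 0.52977716 -0.24973954  0.061     ]
[ 0.53322769 -0.30429566  0.061     ]
[ 0.53518807 -0.20181662  0.061     ]
[ 0.53420125 -0.25719273  0.061     ]
[ 0.53559927 -0.31144655  0.061     ]
[array([ 0.55541635, -0.17363164]), array([ 0.51271651, -0.1734123 ]), array([ 0.51327092, -0.34008405]), array([ 0.55497816, -0.34290724])]
25.94326561413218
```

Run:
```python
from h import *
print(todp([.588,.168,.2]))
```

```text
[ 0.60224979 -0.61861786  0.05032838]
```

Request:
jog_arm:
  moves:
    - {"jaw":1,"dp":[0.3,-0.31,0],"roll":0}
    - {"jaw":1,"dp":[0.3,-0.31,0],"roll":0}
    - {"jaw":1,"dp":[0.3,-0.31,0],"roll":0}
    - {"jaw":1,"dp":[0.3,-0.31,0],"roll":0}
    - {"jaw":1,"dp":[0.3,-0.31,0],"roll":0}
    - {"jaw":1,"dp":[0.3,-0.31,0],"roll":0}
    - {"jaw":1,"dp":[0.3,-0.31,0],"roll":0}
    - {"jaw":1,"dp":[0.3,-0.31,0],"roll":0}
    - {"jaw":1,"dp":[0.3,-0.31,0],"roll":0}

```text
t: 1.25
tcp_pos: [0.4525, -0.2377, 0.2506]
ee_rot: [0.974, 0.227, 0.001, -0.001]
wrist_force: [-0.2, -0.5, -0.2]
width: 0.0856
```

Run:
```python
from h import *
s=get_state();print(s["t"],s["tcp_pos"],yaw(),todp([.588,.168,.2]))
```

```text
1.25 [ 0.45247889 -0.23773339  0.25057626] 26.197116078296435 [ 0.30065029 -0.30418812  0.0512104 ]
```

Request:
jog_arm:
  moves:
    - {"jaw":1,"dp":[0.3,-0.305,0],"roll":1.6}
    - {"jaw":1,"dp":[0.3,-0.305,0],"roll":1.6}
    - {"jaw":1,"dp":[0.3,-0.305,0],"roll":1.6}
    - {"jaw":1,"dp":[0.3,-0.305,0],"roll":1.6}
    - {"jaw":1,"dp":[0.3,-0.305,0],"roll":1.6}
    - {"jaw":1,"dp":[0.3,-0.305,0],"roll":1.6}
    - {"jaw":1,"dp":[0.3,-0.305,0],"roll":1.6}
    - {"jaw":1,"dp":[0.3,-0.305,0],"roll":1.6}
    - {"jaw":1,"dp":[0.3,-0.305,0.0],"roll":1.6}
    - {"jaw":1,"dp":[0.3,-0.305,0.05],"roll":1.6}
    - {"jaw":1,"dp":[0.3,-0.305,0.05],"roll":1.6}

```text
t: 2.35
tcp_pos: [0.5838, 0.1639, 0.1954]
ee_rot: [0.977, 0.212, -0.005, 0.0]
wrist_force: [-1.9, -1.4, -1.3]
width: 0.0854
```

Run:
```python
from h import *
s=get_state();print(s["t"],s["tcp_pos"],yaw(),todp([.588,.168,.2]))
w=Cam("wrist");w.save("w2.png",None,1.4)
```

```text
2.35 [0.58382453 0.16391184 0.19535337] 24.509102115405422 [ 0.00544507 -0.00199399 -0.00470257]
```

View pics/w2.png

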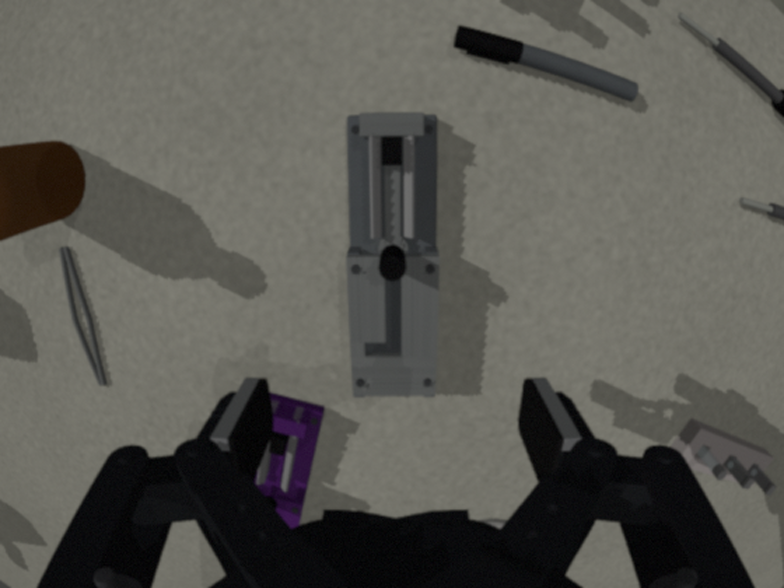

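Run:
```python
from h import *
w=Cam("wrist")
P=lambda x,y,z:w.plane(x/1.4,y/1.4,z)
A=[P(348,255,.036),P(440,255,.036),P(354,396,.036),P(437,396,.036)]
for a in A: print(a.round(4))
f=(A[0]+A[1])/2;r=(A[2]+A[3])/2
ang=lambda v:np.degrees(np.arctan2(v[1],v[0]))
print("yaw",ang(f-r),ang(A[0]-A[2]),ang(A[1]-A[3]),ang(A[0]-A[1])-90,ang(A[2]-A[3])-90,np.linalg.norm(f-r),np.linalg.norm(A[0]-A[1]))
k=P(392,257,.068);print("knobtop",k)
for n,p in dict(stopL=(359,124,.033),stopR=(424,124,.033),slotrearR=(402,356,.036),slotrearL=(365,356,.036),baseFL=(348,117,.012),baseFR=(437,117,.012)).items(): print(n,P(*p).round(4))
c,s_=np.cos(np.radians(24.5)),np.sin(np.radians(24.5))
Rf=np.array([[c,s_],[-s_,c]])
o=k[:2]-Rf.T@[.010,0]
for n,p in dict(f=f,r=r,slotR=P(402,356,.036),slotL=P(365,356,.036),stop=P(392,136,.033)).items(): print(n,(Rf@(p[:2]-o)).round(4))
s=get_state();print(s["tcp_pos"],todp([*k[:2],.063]),yaw())
```

```text
[0.5822 0.1952 0.036 ]
[0.6067 0.1411 0.036 ]
[0.4859 0.1513 0.036 ]
[0.511  0.0959 0.036 ]
yaw 24.908372177847028 24.52760869368039 25.289144966202628 24.36518931307117 24.380190680785915 0.10586884964792345 0.05942408110896304
knobtop [0.60034619 0.17195923 0.068     ]
stopL [0.6617 0.2223 0.033 ]
stopR [0.6782 0.1857 0.033 ]
slotrearR [0.5307 0.1332 0.036 ]
slotrearL [0.5199 0.1567 0.036 ]
baseFL [0.6632 0.2329 0.012 ]
baseFR [0.6875 0.179  0.012 ]
f [ 0.0031 -0.001 ]
r [-0.1028 -0.0018]
slotR [-0.0695 -0.0064]
slotL [-0.0695  0.0195]
stop [0.0789 0.    ]
[0.58689532 0.16275145 0.19965885] [ 0.01645641 -0.00288296  0.13660976] 24.314907099741955
```

Run:
```python
from h import *
s=get_state();print(s["t"],s["tcp_pos"],abs(s["joint_vel"]).max())
w=Cam("wrist");w.save("w3.png",(235,70,335,295),2.6)
print(w.E.round(4).tolist())
t=Cam("top")
P=lambda x,y,z:w.plane(235+x/2.6,70+y/2.6,z)
```

```text
2.45 [0.58689532 0.16275145 0.19965885] 0.037892182958943685
[[0.4113, -0.8626, -0.2946, 0.6621], [-0.9115, -0.3892, -0.1328, 0.1967], [-0.0001, 0.3232, -0.9463, 0.3226], [0.0, 0.0, 0.0, 1.0]]
```

View pics/w3.png

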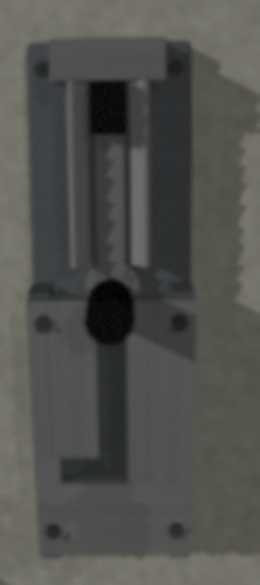

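Run:
```python
from h import *
w=Cam("wrist")
P=lambda x,y,z:w.plane(235+x/2.6,70+y/2.6,z)[:2]
k=P(110,322,.068)
th=np.radians(24.5)
Rf=np.array([[np.cos(th),np.sin(th)],[-np.sin(th),np.cos(th)]])
o=k-Rf.T@[.010,0];print("knob",k,"o",o)
for n,p in dict(f=(110.5,299,.036),r=(116,556,.036),slotRear=(128,483,.036),slotRearL=(62,483,.036),slotRearFrontedge=(62,459,.036),stopfaceTop=(110,80,.033),baseF=(110,42,.012),stopL=(50,60,.033),stopR=(165,60,.033),trL=(90,180,.028),trR=(131,180,.028),slL=(98,440,.036),slR=(128,440,.036)).items(): print(n,(Rf@(P(*p)-o)*1000).round(1))
s=get_state();print(todp([*k,.063]),yaw())
```

```text
knob [0.59513109 0.17013751] o [0.58603148 0.16599058]
f [9.4 0.3]
r [-95.6  -0.8]
slotRear [-62.8  -5.7]
slotRearL [-62.8  19.5]
slotRearFrontedge [-52.6  19.2]
stopfaceTop [85.8 -0.1]
baseF [1.002e+02 1.000e-01]
stopL [93.1 20.2]
stopR [ 92.7 -18.8]
trL [50.7  7.3]
trR [50.6 -7.1]
slL [-44.8   5.5]
slR [-44.8  -5.7]
[ 0.00825969 -0.00419962  0.13923533] 24.24424996344397
```

Request:
jog_arm:
  moves:
    - {"jaw":1,"dp":[0.008,-0.004,0.05],"roll":0}
    - {"jaw":1,"dp":[0.008,-0.004,0.09],"roll":0}
    - {"jaw":0.7,"dp":[0.008,-0.004,0.12],"roll":0}
    - {"jaw":0.6,"dp":[0.008,-0.004,0.136],"roll":0}
    - {"jaw":0.6,"dp":[0.008,-0.004,0.136],"roll":0}
  squeeze: 25

```text
t: 3.1
tcp_pos: [0.5929, 0.1698, 0.0635]
ee_rot: [0.978, 0.21, -0.001, 0.0]
wrist_force: [-0.1, -0.5, 0.3]
width: 0.0511
```

Run:
```python
from h import *
s=get_state();print(s["t"],s["tcp_pos"],yaw(),s["wrist_force"],todp([.5951,.1701,.063]))
w=Cam("wrist");w.save("w4.png",None,1.4)
```

```text
3.1 [0.59286924 0.16976415 0.06351588] 24.295110385200168 [-0.06092461 -0.52998218  0.33440076] [0.00217243 0.00061169 0.00051146]
```

View pics/w4.png

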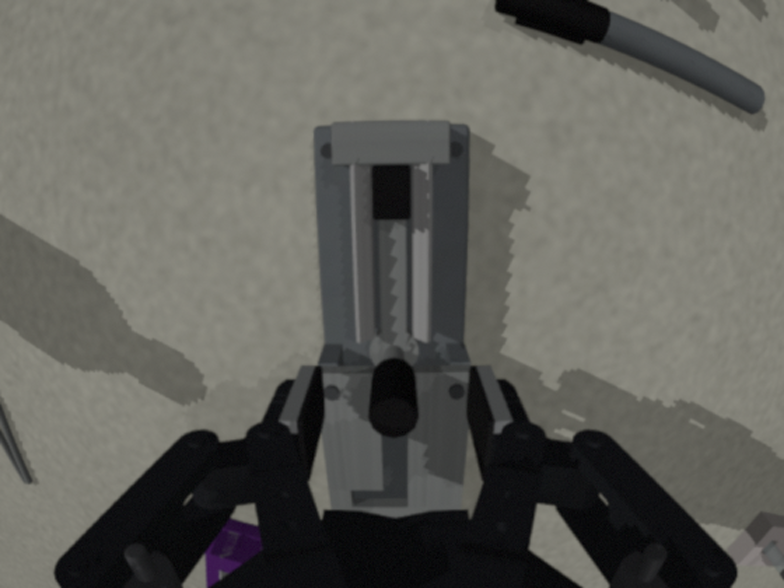

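Request:
jog_arm:
  moves:
    - {"jaw":0.3,"dp":[0.002,0,0],"roll":0}
    - {"jaw":0.1,"dp":[0.002,0,0],"roll":0}
    - {"jaw":0,"dp":[0.002,0,0],"roll":0}
    - {"jaw":0,"dp":[0.002,0,0],"roll":0}
    - {"jaw":0,"dp":[0.002,0,0],"roll":0}
  squeeze: 25

```text
t: 3.65
tcp_pos: [0.5964, 0.1721, 0.0661]
ee_rot: [0.978, 0.211, 0.002, -0.0]
wrist_force: [-1.0, 0.9, 7.0]
width: 0.0148
```

Request:
jog_arm:
  moves:
    - {"jaw":0,"dp":[0,0,-0.001],"roll":0}
    - {"jaw":0,"dp":[0,0,-0.002],"roll":0}
    - {"jaw":0,"dp":[0,0,-0.002],"roll":0}

```text
t: 3.95
tcp_pos: [0.596, 0.172, 0.0664]
ee_rot: [0.977, 0.211, 0.001, -0.0]
wrist_force: [3.0, 0.9, -3.2]
width: 0.0148
```

Run:
```python
from h import *
s=get_state();print(s["t"],s["tcp_pos"],yaw(),s["wrist_force"],s["width"])
w=Cam("wrist");w.save("w5.png",(180,100,400,320),2.6)
s=Cam("side");s.save("s5.png",(240,150,400,270),4)
```

```text
3.95 [0.59595278 0.17196845 0.06638943] 24.35677568848583 [ 2.99088094  0.91599895 -3.22623836] 0.014818621528432191
```

View pics/w5.png

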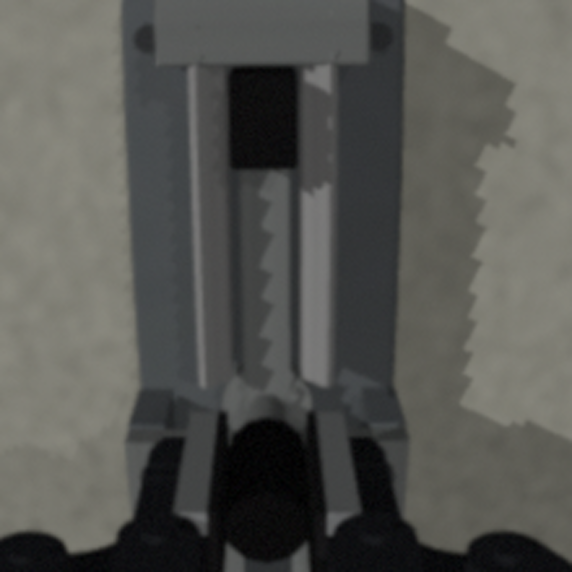

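View pics/s5.png

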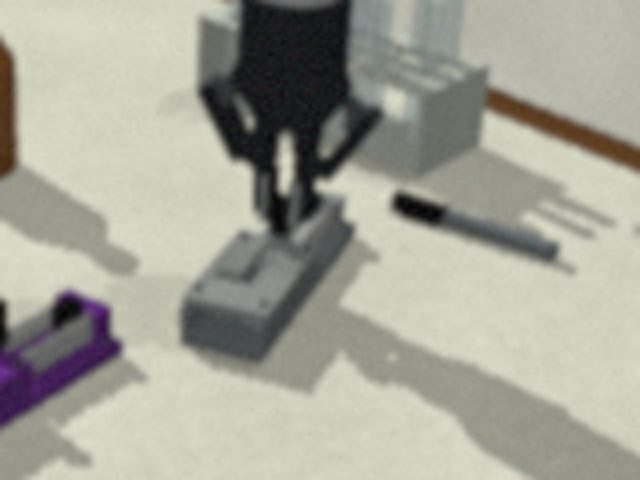

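Request:
jog_arm:
  moves:
    - {"jaw":0,"dp":[-0.004,0,0.0007],"roll":0}
    - {"jaw":0,"dp":[-0.009,0,0.0007],"roll":0}
    - {"jaw":0,"dp":[-0.014,0,0.0007],"roll":0}
    - {"jaw":0,"dp":[-0.019,0,0.0007],"roll":0}
    - {"jaw":0,"dp":[-0.024,0,0.0007],"roll":0}
    - {"jaw":0,"dp":[-0.029,0,0.0007],"roll":0}
    - {"jaw":0,"dp":[-0.034,0,0.0007],"roll":0}
    - {"jaw":0,"dp":[-0.039,0,0.0007],"roll":0}
    - {"jaw":0,"dp":[-0.044,0,0.0007],"roll":0}
    - {"jaw":0,"dp":[-0.048,0,0.0007],"roll":0}
    - {"jaw":0,"dp":[-0.052,0,0.0007],"roll":0}
    - {"jaw":0,"dp":[-0.052,0,0.0007],"roll":0}

```text
t: 5.25
tcp_pos: [0.5508, 0.151, 0.0663]
ee_rot: [0.978, 0.211, 0.004, -0.001]
wrist_force: [8.0, 2.6, -3.7]
width: 0.0148
```

```bash
cat >> h.py <<'E'
O=np.array([.586,.166]);TH=24.45
def F(p,th=TH):
    t=np.radians(th);return np.array([[np.cos(t),np.sin(t)],[-np.sin(t),np.cos(t)]])@np.asarray(p)[:2]
def st():
    s=get_state();print("t",s["t"],"tcp",s["tcp_pos"].round(4),"yaw",round(yaw(),2),"F_feeder",F(s["wrist_force"]).round(2),round(s["wrist_force"][2],2),"w",round(s["width"],4),"posF mm",(F(s["tcp_pos"][:2]-O)*1000).round(2))
E
python3 - <<'E'
from h import *
st()
p0=np.array([0.59595278,0.17196845]);d=get_state()["tcp_pos"][:2]-p0
print(np.linalg.norm(d),np.degrees(np.arctan2(-d[1],-d[0])))
w=Cam("wrist");w.save("w6.png",(150,60,430,350),2)
E
```

```text
t 5.25 tcp [0.5508 0.151  0.0663] yaw 24.34 F_feeder [ 8.31 -0.95] -3.68 w 0.0148 posF mm [-38.22   0.91]
0.049748778548283454 24.9203752786313
```

View pics/w6.png

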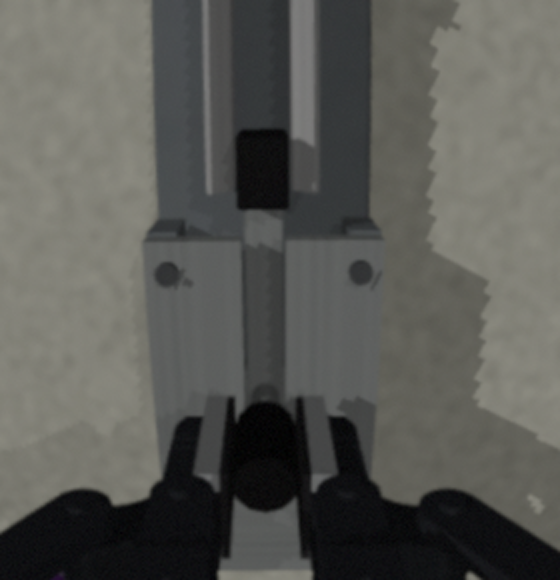

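Request:
jog_arm:
  moves:
    - {"jaw":0,"dp":[-0.002,0,0.0],"roll":0}
    - {"jaw":0,"dp":[-0.004,0,0.0],"roll":0}
    - {"jaw":0,"dp":[-0.006,0,0.0],"roll":0}
    - {"jaw":0,"dp":[-0.008,0,0.0],"roll":0}
    - {"jaw":0,"dp":[-0.01,0,0],"roll":0}
    - {"jaw":0,"dp":[-0.01,0,0],"roll":0}

```text
t: 5.9
tcp_pos: [0.5428, 0.1473, 0.0664]
ee_rot: [0.978, 0.211, 0.005, -0.001]
wrist_force: [8.1, 3.7, -5.7]
width: 0.0148
```

Run:
```python
from h import *
st()
```

```text
t 5.9 tcp [0.5428 0.1473 0.0664] yaw 24.34 F_feeder [ 8.93 -0.  ] -5.68 w 0.0148 posF mm [-47.1    0.86]
```

Request:
jog_arm:
  moves:
    - {"jaw":0,"dp":[-0.0015,0,0.0008],"roll":0}
    - {"jaw":0,"dp":[-0.003,0,0.0008],"roll":0}
    - {"jaw":0,"dp":[-0.0045,0,0.0008],"roll":0}
    - {"jaw":0,"dp":[-0.006,0,0.0008],"roll":0}
    - {"jaw":0,"dp":[-0.006,0,0.0008],"roll":0}

```text
t: 6.4
tcp_pos: [0.5385, 0.1453, 0.0662]
ee_rot: [0.977, 0.211, 0.006, -0.001]
wrist_force: [8.8, 3.1, -1.3]
width: 0.0147
```

Run:
```python
from h import *
st()
w=Cam("wrist");w.save("w7.png",(150,60,430,350),2)
```

```text
t 6.4 tcp [0.5385 0.1453 0.0662] yaw 24.35 F_feeder [ 9.26 -0.78] -1.33 w 0.0147 posF mm [-51.78   0.83]
```

View pics/w7.png

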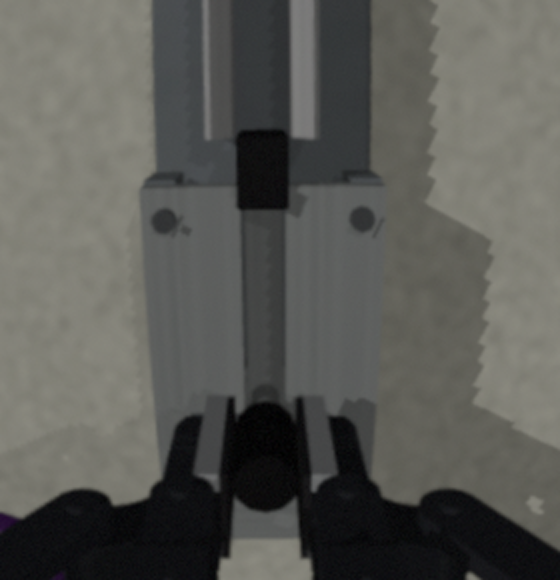

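Request:
jog_arm:
  moves:
    - {"jaw":0,"dp":[-0.0015,0,0.0],"roll":0}
    - {"jaw":0,"dp":[-0.003,0,0.0],"roll":0}
    - {"jaw":0,"dp":[-0.0045,0,0.0],"roll":0}
    - {"jaw":0,"dp":[-0.0045,0,0.0],"roll":0}

```text
t: 6.85
tcp_pos: [0.5348, 0.1436, 0.0663]
ee_rot: [0.977, 0.211, 0.007, -0.001]
wrist_force: [9.1, 3.4, -1.7]
width: 0.0148
```

Run:
```python
from h import *
st()
```

```text
t 6.85 tcp [0.5348 0.1436 0.0663] yaw 24.35 F_feeder [ 9.7  -0.67] -1.66 w 0.0148 posF mm [-55.91   0.8 ]
```

Still on the spring alone (9.7 N); continuing carefully.

Request:
jog_arm:
  moves:
    - {"jaw":0,"dp":[-0.001,0,0.0],"roll":0}
    - {"jaw":0,"dp":[-0.002,0,0.0],"roll":0}
    - {"jaw":0,"dp":[-0.002,0,0.0],"roll":0}

```text
t: 7.15
tcp_pos: [0.5339, 0.1432, 0.0663]
ee_rot: [0.977, 0.211, 0.007, -0.001]
wrist_force: [10.1, 4.8, -2.6]
width: 0.0151
```

Run:
```python
from h import *
st()
```

```text
t 7.15 tcp [0.5339 0.1432 0.0663] yaw 24.35 F_feeder [11.19  0.23] -2.58 w 0.0151 posF mm [-56.92   0.8 ]
```

Request:
jog_arm:
  moves:
    - {"jaw":0,"dp":[0.0005,-0.0015,0.0],"roll":0}
    - {"jaw":0,"dp":[0.0005,-0.003,0.0],"roll":0}
    - {"jaw":0,"dp":[0.0005,-0.003,0.0],"roll":0}

```text
t: 7.45
tcp_pos: [0.5327, 0.1458, 0.0662]
ee_rot: [0.977, 0.211, 0.007, -0.001]
wrist_force: [9.3, 4.0, -1.1]
width: 0.0149
```

Run:
```python
from h import *
st()
```

```text
t 7.45 tcp [0.5327 0.1458 0.0662] yaw 24.35 F_feeder [10.1  -0.17] -1.07 w 0.0149 posF mm [-56.91   3.71]
```

It slides into the notch freely. Continue to about 12.5 mm.

Request:
jog_arm:
  moves:
    - {"jaw":0,"dp":[0,-0.002,0.0],"roll":0}
    - {"jaw":0,"dp":[0,-0.004,0.0],"roll":0}
    - {"jaw":0,"dp":[0,-0.006,0.0],"roll":0}
    - {"jaw":0,"dp":[0,-0.008,0.0],"roll":0}
    - {"jaw":0,"dp":[0,-0.0095,0.0],"roll":0}
    - {"jaw":0,"dp":[0,-0.0095,0.0],"roll":0}

```text
t: 8.05
tcp_pos: [0.5286, 0.1546, 0.0663]
ee_rot: [0.977, 0.211, 0.007, -0.001]
wrist_force: [11.0, 4.7, -2.7]
width: 0.0149
```

Run:
```python
from h import *
st()
w=Cam("wrist");w.save("w8.png",(150,60,430,350),2)
```

```text
t 8.05 tcp [0.5286 0.1546 0.0663] yaw 24.36 F_feeder [11.9  -0.29] -2.74 w 0.0149 posF mm [-56.95  13.32]
```

View pics/w8.png

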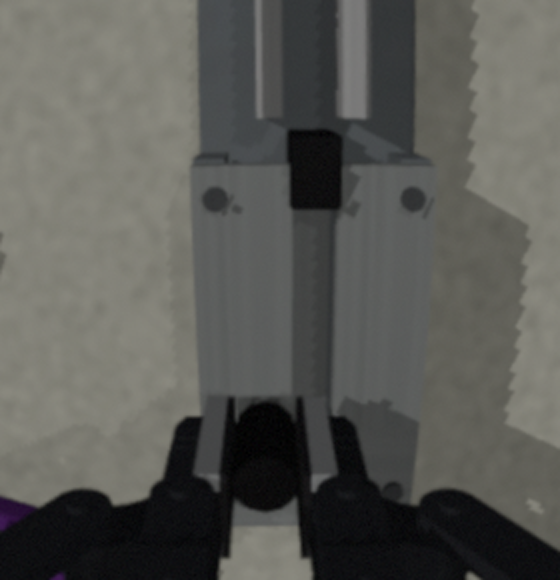

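Request:
jog_arm:
  moves:
    - {"jaw":0,"dp":[0.001,0,0.0],"roll":0}
    - {"jaw":0,"dp":[0.002,0,0.0],"roll":0}
    - {"jaw":0,"dp":[0.003,0,0.0],"roll":0}
    - {"jaw":0,"dp":[0.0035,0,0.0],"roll":0}
    - {"jaw":0,"dp":[0.0035,0,0.0],"roll":0}

```text
t: 8.6
tcp_pos: [0.5314, 0.1558, 0.0663]
ee_rot: [0.977, 0.211, 0.006, -0.001]
wrist_force: [9.6, 3.8, -1.3]
width: 0.0148
```

Run:
```python
from h import *
st()
```

```text
t 8.6 tcp [0.5314 0.1558 0.0663] yaw 24.35 F_feeder [10.34 -0.5 ] -1.3 w 0.0148 posF mm [-53.87  13.34]
```

Request:
jog_arm:
  moves:
    - {"jaw":0,"dp":[0.001,0,0.0],"roll":0}
    - {"jaw":0,"dp":[0.002,0,0.0],"roll":0}
    - {"jaw":0,"dp":[0.002,0,0.0],"roll":0}

```text
t: 8.9
tcp_pos: [0.5316, 0.1559, 0.0662]
ee_rot: [0.978, 0.211, 0.005, -0.001]
wrist_force: [6.8, 3.1, 1.6]
width: 0.0149
```

Run:
```python
from h import *
st()
```

```text
t 8.9 tcp [0.5316 0.1559 0.0662] yaw 24.35 F_feeder [7.51 0.04] 1.61 w 0.0149 posF mm [-53.65  13.35]
```

Request:
jog_arm:
  moves:
    - {"jaw":0,"dp":[0.0015,0,0.0],"roll":0}
    - {"jaw":0,"dp":[0.0025,0,0.0],"roll":0}
    - {"jaw":0.15,"dp":[0.0025,0,0.0],"roll":0}
    - {"jaw":0.3,"dp":[0.0025,0,0.0],"roll":0}
    - {"jaw":0.5,"dp":[0.0025,0,0.0],"roll":0}
    - {"jaw":0.6,"dp":[0.0025,0,-0.02],"roll":0}
    - {"jaw":0.6,"dp":[0.0025,0,-0.05],"roll":0}
    - {"jaw":0.6,"dp":[0.0025,0,-0.05],"roll":0}

```text
t: 9.7
tcp_pos: [0.5296, 0.155, 0.1168]
ee_rot: [0.978, 0.211, 0.001, 0.0]
wrist_force: [0.1, 0.1, 0.3]
width: 0.0514
```

Run:
```python
from h import *
st()
w=Cam("wrist");w.save("w9.png",None,1.4)
```

```text
t 9.7 tcp [0.5296 0.155  0.1168] yaw 24.32 F_feeder [0.09 0.05] 0.31 w 0.0514 posF mm [-55.87  13.27]
```

View pics/w9.png

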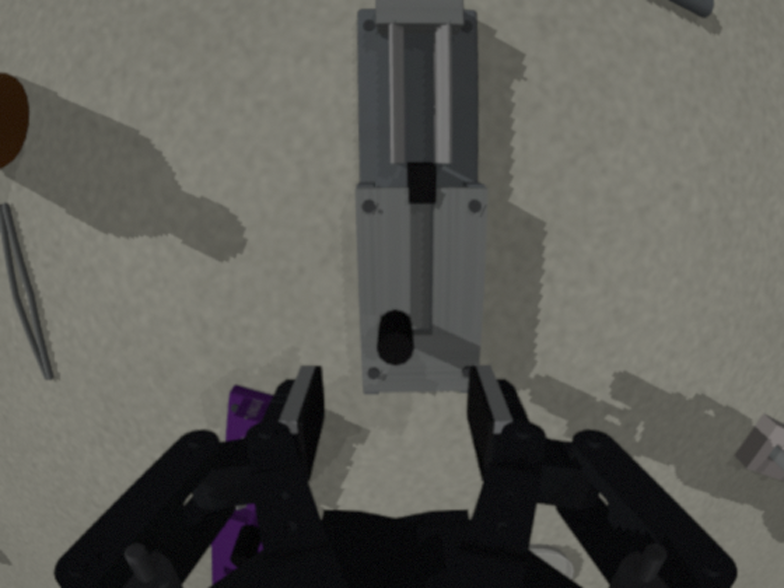

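Run:
```python
from h import *
print(todp([.51,-.28,.2]))
```

```text
[-0.1964236   0.38840157 -0.0841531 ]
```

Request:
jog_arm:
  moves:
    - {"jaw":0.6,"dp":[-0.0,0.0,-0.045],"roll":0}
    - {"jaw":0.6,"dp":[-0.04,0.08,-0.084],"roll":5}
    - {"jaw":0.6,"dp":[-0.08,0.16,-0.084],"roll":12}
    - {"jaw":0.6,"dp":[-0.1,0.2,-0.084],"roll":18}
    - {"jaw":0.6,"dp":[-0.13,0.26,-0.084],"roll":24.3}
    - {"jaw":0.6,"dp":[-0.196,0.388,-0.084],"roll":24.3}
    - {"jaw":0.6,"dp":[-0.196,0.388,-0.084],"roll":24.3}
    - {"jaw":0.6,"dp":[-0.196,0.388,-0.084],"roll":24.3}
    - {"jaw":0.6,"dp":[-0.196,0.388,-0.084],"roll":24.3}
    - {"jaw":0.6,"dp":[-0.196,0.388,-0.084],"roll":24.3}
    - {"jaw":0.6,"dp":[-0.196,0.388,-0.084],"roll":24.3}
    - {"jaw":0.6,"dp":[-0.196,0.388,-0.084],"roll":24.3}

```text
t: 10.95
tcp_pos: [0.5089, -0.2793, 0.1971]
ee_rot: [1.0, -0.001, -0.002, -0.001]
wrist_force: [0.4, 0.5, -0.2]
width: 0.0514
```

Run:
```python
from h import *
st()
w=Cam("wrist");w.save("w10.png",None,1.4)
```

```text
t 10.95 tcp [ 0.5089 -0.2793  0.1971] yaw -0.14 F_feeder [0.53 0.25] -0.18 w 0.0514 posF mm [-254.47 -373.51]
```

View pics/w10.png

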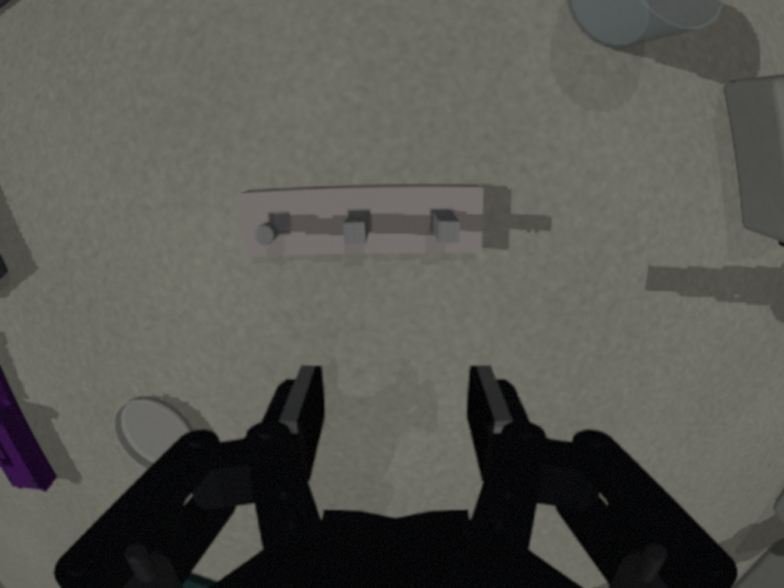

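Run:
```python
from h import *
w=Cam("wrist");w.save("w11.png",(165,120,365,200),4)
```

```text
(no output)
```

View pics/w11.png

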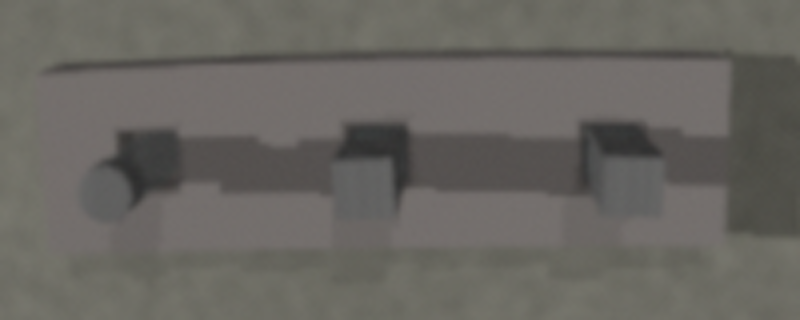

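Run:
```python
from h import *
w=Cam("wrist")
P=lambda x,y,z:w.plane(165+x/4,120+y/4,z)[:2].round(4)
m=P(365,186,.061);r=P(634,187,.061);print(m,r,P(107,191,.06),m-r)
print([P(*p,.02) for p in [(40,72),(730,57),(727,245),(50,250)]])
print(todp([*m,.14]),todp([*r,.14]))
st()
```

```text
[ 0.5409 -0.2551] [ 0.5409 -0.3099] [ 0.5403 -0.2006] [0.     0.0548]
[array([ 0.5619, -0.1736]), array([ 0.5642, -0.3369]), array([ 0.5189, -0.3383]), array([ 0.5178, -0.1729])]
[ 0.03040038 -0.02096376  0.05777072] [0.03020058 0.03383575 0.05765297]
t 11.1 tcp [ 0.5107 -0.2763  0.1978] yaw 0.21 F_feeder [-0.77  0.4 ] -0.32 w 0.0512 posF mm [-251.6  -371.47]
```

Request:
jog_arm:
  moves:
    - {"jaw":0.45,"dp":[0.03,0.034,0.03],"roll":0.2}
    - {"jaw":0.45,"dp":[0.03,0.034,0.06],"roll":0.2}
    - {"jaw":0.45,"dp":[0.03,0.034,0.06],"roll":0.2}
    - {"jaw":0.45,"dp":[0.03,0.034,0.06],"roll":0.2}

```text
t: 11.5
tcp_pos: [0.5407, -0.3104, 0.1381]
ee_rot: [1.0, -0.0, -0.001, -0.001]
wrist_force: [-0.0, 0.5, 0.8]
width: 0.0386
```

Run:
```python
from h import *
st();print(todp([.5409,-.3099,.056]))
w=Cam("wrist");w.save("w12.png",None,1.4)
```

```text
t 11.5 tcp [ 0.5407 -0.3104  0.1381] yaw -0.01 F_feeder [0.16 0.43] 0.79 w 0.0386 posF mm [-238.45 -414.92]
[ 0.00046146 -0.00032652  0.08212219]
```

View pics/w12.png

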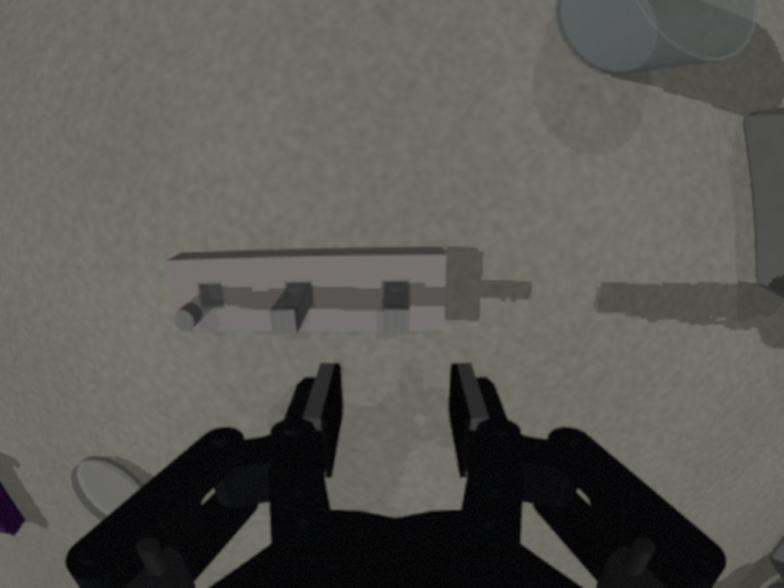

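Request:
jog_arm:
  moves:
    - {"jaw":0.45,"dp":[0,0,0.03],"roll":0}
    - {"jaw":0.45,"dp":[0,0,0.06],"roll":0}
    - {"jaw":0.45,"dp":[0,0,0.08],"roll":0}
    - {"jaw":0.3,"dp":[0,0,0.08],"roll":0}
    - {"jaw":0.15,"dp":[0,0,0.08],"roll":0}
    - {"jaw":0,"dp":[0,0,0.08],"roll":0}
    - {"jaw":0,"dp":[0,0,0.08],"roll":0}
    - {"jaw":0,"dp":[0,0,0.08],"roll":0}
  squeeze: 25

```text
t: 12.35
tcp_pos: [0.5421, -0.3121, 0.0602]
ee_rot: [1.0, -0.001, 0.001, -0.0]
wrist_force: [-0.0, 2.0, 5.2]
width: 0.0118
```

Run:
```python
from h import *
st()
w=Cam("wrist");w.save("w13.png",None,1.4)
```

```text
t 12.35 tcp [ 0.5421 -0.3121  0.0602] yaw -0.12 F_feeder [0.79 1.8 ] 5.2 w 0.0118 posF mm [-237.87 -417.07]
```

View pics/w13.png

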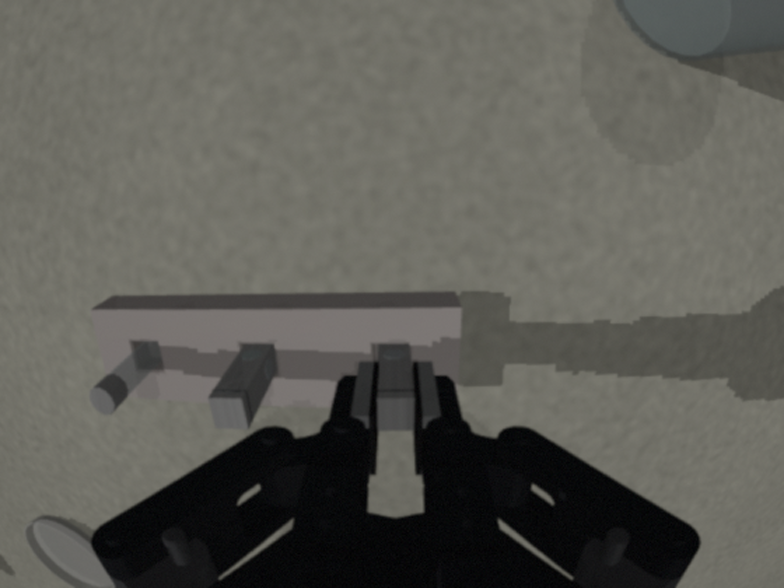

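Request:
jog_arm:
  moves:
    - {"jaw":0,"dp":[0,0,-0.004],"roll":0}
    - {"jaw":0,"dp":[0,0,-0.012],"roll":0}
    - {"jaw":0,"dp":[0,0,-0.025],"roll":0}
    - {"jaw":0,"dp":[0,0,-0.05],"roll":0}
    - {"jaw":0,"dp":[0,0,-0.09],"roll":0}
    - {"jaw":0,"dp":[0,0,-0.09],"roll":0}

```text
t: 13.0
tcp_pos: [0.5445, -0.3163, 0.1551]
ee_rot: [1.0, -0.002, 0.005, 0.003]
wrist_force: [0.6, -1.0, 0.0]
width: 0.0118
```

```bash
cat >> h.py <<'E'
def W(x,y): # feeder mm (24.45 frame) -> world xy
    t=np.radians(TH);return O+np.array([[np.cos(t),-np.sin(t)],[np.sin(t),np.cos(t)]])@np.array([x,y])/1000
E
python3 - <<'E'
from h import *
st();print(todp([*W(76.5,1.6),.15]))
E
```

```text
t 13.0 tcp [ 0.5445 -0.3163  0.1551] yaw -0.24 F_feeder [ 0.15 -1.13] 0.05 w 0.0118 posF mm [-237.42 -421.89]
[ 0.10825631 -0.51593876  0.00263787]
```

Request:
jog_arm:
  moves:
    - {"jaw":0,"dp":[0.008,-0.04,0],"roll":-3}
    - {"jaw":0,"dp":[0.017,-0.085,0],"roll":-8}
    - {"jaw":0,"dp":[0.027,-0.13,0],"roll":-14}
    - {"jaw":0,"dp":[0.037,-0.175,0],"roll":-20}
    - {"jaw":0,"dp":[0.047,-0.22,0],"roll":-25.1}
    - {"jaw":0,"dp":[0.056,-0.265,0],"roll":-25.1}
    - {"jaw":0,"dp":[0.066,-0.31,0],"roll":-25.1}
    - {"jaw":0,"dp":[0.075,-0.355,0],"roll":-25.1}
    - {"jaw":0,"dp":[0.085,-0.4,0],"roll":-25.1}
    - {"jaw":0,"dp":[0.095,-0.45,0],"roll":-25.1}
    - {"jaw":0,"dp":[0.104,-0.49,0],"roll":-25.1}
    - {"jaw":0,"dp":[0.108,-0.515,0],"roll":-25.1}

```text
t: 14.2
tcp_pos: [0.6516, 0.2066, 0.1495]
ee_rot: [0.976, 0.218, 0.002, -0.001]
wrist_force: [-0.5, 0.7, -0.2]
width: 0.0118
```

Run:
```python
from h import *
st();print(todp([*W(76.5,1.6),.15]))
```

```text
t 14.2 tcp [0.6516 0.2066 0.1495] yaw 25.17 F_feeder [-0.15  0.86] -0.22 w 0.0118 posF mm [76.55  9.85]
[-0.00014866  0.00824805 -0.00047608]
```

Request:
jog_arm:
  moves:
    - {"jaw":0,"dp":[0,0.0,0],"roll":0}
    - {"jaw":0,"dp":[0,0.0,0.0],"roll":0}

```text
t: 14.4
tcp_pos: [0.6508, 0.2014, 0.1489]
ee_rot: [0.976, 0.216, 0.0, 0.001]
wrist_force: [0.7, -1.4, -0.7]
width: 0.0121
```

Run:
```python
from h import *
st();print(todp([*W(76.5,1.6),.15]))
```

```text
t 14.4 tcp [0.6508 0.2014 0.1489] yaw 24.98 F_feeder [ 0.02 -1.55] -0.74 w 0.0121 posF mm [73.62  5.42]
[ 0.00284287  0.00384314 -0.00107046]
```

Request:
jog_arm:
  moves:
    - {"jaw":0,"dp":[0.002,0.003,0.02],"roll":0}
    - {"jaw":0,"dp":[0.002,0.003,0.045],"roll":0}
    - {"jaw":0,"dp":[0.002,0.003,0.045],"roll":0}
    - {"jaw":0,"dp":[0.002,0.003,0.045],"roll":0}
    - {"jaw":0,"dp":[0.002,0.003,0.045],"roll":0}

```text
t: 14.9
tcp_pos: [0.6546, 0.199, 0.1051]
ee_rot: [0.977, 0.215, 0.001, 0.0]
wrist_force: [0.1, 0.3, -0.5]
width: 0.0118
```

Run:
```python
from h import *
st();print(todp([*W(76.5,1.6),.105]))
w=Cam("wrist");w.save("w14.png",None,1.4)
```

```text
t 14.9 tcp [0.6546 0.199  0.1051] yaw 24.86 F_feeder [0.24 0.19] -0.48 w 0.0118 posF mm [76.15  1.63]
[3.47030509e-04 3.19933713e-05 8.04302437e-05]
```

View pics/w14.png

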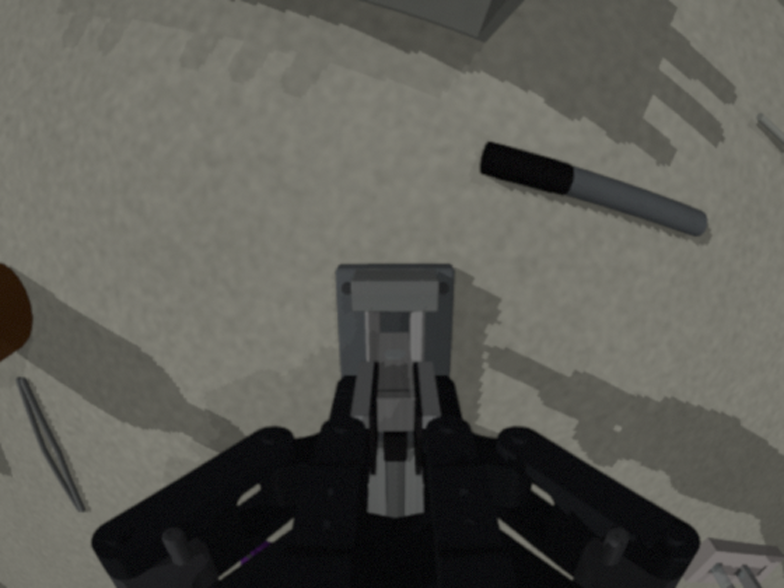

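Request:
jog_arm:
  moves:
    - {"jaw":0,"dp":[-0.004,0,0.01],"roll":0}
    - {"jaw":0,"dp":[-0.004,0,0.018],"roll":0}
    - {"jaw":0,"dp":[-0.004,0,0.024],"roll":0}
    - {"jaw":0,"dp":[-0.004,0,0.03],"roll":0}
    - {"jaw":0,"dp":[-0.004,0,0.035],"roll":0}
    - {"jaw":0,"dp":[-0.004,0,0.035],"roll":0}

```text
t: 15.55
tcp_pos: [0.6496, 0.198, 0.0676]
ee_rot: [0.976, 0.216, -0.001, 0.0]
wrist_force: [1.2, -0.8, -0.5]
width: 0.0115
```

Run:
```python
from h import *
st()
w=Cam("wrist");w.save("w15.png",(150,100,430,390),2)
```

```text
t 15.55 tcp [0.6496 0.198  0.0676] yaw 24.95 F_feeder [ 0.73 -1.18] -0.52 w 0.0115 posF mm [71.11  2.84]
```

View pics/w15.png

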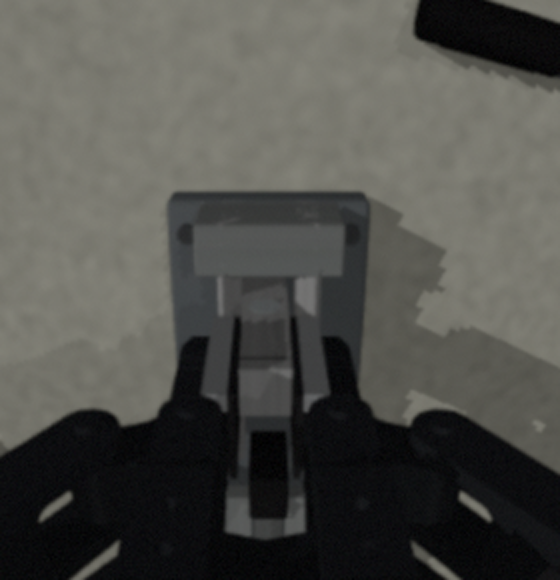

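Request:
jog_arm:
  moves:
    - {"jaw":0,"dp":[0,0.0008,0.0008],"roll":0}
    - {"jaw":0,"dp":[0,0.0008,0.0016],"roll":0}
    - {"jaw":0,"dp":[0,0.0008,0.0016],"roll":0}

```text
t: 15.9
tcp_pos: [0.6504, 0.1979, 0.0673]
ee_rot: [0.976, 0.216, 0.0, -0.0]
wrist_force: [-0.3, -0.4, -1.0]
width: 0.0117
```

Run:
```python
from h import *
st()
```

```text
t 15.9 tcp [0.6504 0.1979 0.0673] yaw 24.95 F_feeder [-0.41 -0.23] -0.96 w 0.0117 posF mm [71.84  2.41]
```

Request:
jog_arm:
  moves:
    - {"jaw":0,"dp":[0,0,0.001],"roll":0}
    - {"jaw":0,"dp":[0,0.0,0.0018],"roll":0}
    - {"jaw":0,"dp":[0,0,0.0018],"roll":0}

```text
t: 16.2
tcp_pos: [0.6506, 0.1979, 0.0661]
ee_rot: [0.976, 0.216, 0.0, -0.0]
wrist_force: [-0.7, 0.4, 4.3]
width: 0.0119
```

Run:
```python
from h import *
st()
```

```text
t 16.2 tcp [0.6506 0.1979 0.0661] yaw 24.95 F_feeder [-0.51  0.65] 4.34 w 0.0119 posF mm [72.01  2.32]
```

Request:
jog_arm:
  moves:
    - {"jaw":0.1,"dp":[0,0,0],"roll":0}
    - {"jaw":0.25,"dp":[0,0.0,0],"roll":0}
    - {"jaw":0.4,"dp":[0,0,0],"roll":0}
    - {"jaw":0.45,"dp":[0,0,-0.005],"roll":0}
    - {"jaw":0.45,"dp":[0,0,-0.03],"roll":0}
    - {"jaw":0.45,"dp":[0,0,-0.07],"roll":0}
    - {"jaw":0.45,"dp":[-0.02,0,-0.09],"roll":0}
    - {"jaw":0.45,"dp":[-0.02,0,-0.09],"roll":0}

```text
t: 17.0
tcp_pos: [0.6325, 0.1886, 0.1588]
ee_rot: [0.976, 0.216, 0.002, 0.0]
wrist_force: [0.2, 0.3, -0.9]
width: 0.0383
```

Run:
```python
from h import *
st();print(todp([.5425,-.2555,.15]))
w=Cam("wrist");w.save("w16.png",None,1.4)
```

```text
t 17.0 tcp [0.6325 0.1886 0.1588] yaw 24.9 F_feeder [0.31 0.16] -0.87 w 0.0383 posF mm [51.71  1.35]
[-0.26869398  0.36492217  0.00809034]
```

View pics/w16.png

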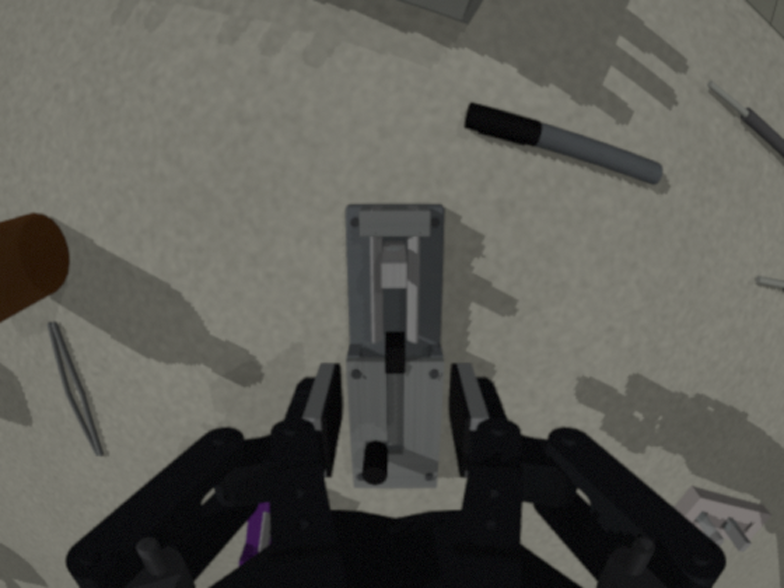

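Request:
jog_arm:
  moves:
    - {"jaw":0.45,"dp":[-0.03,0.04,0],"roll":4}
    - {"jaw":0.45,"dp":[-0.06,0.08,0],"roll":10}
    - {"jaw":0.45,"dp":[-0.09,0.12,0],"roll":16}
    - {"jaw":0.45,"dp":[-0.12,0.16,0],"roll":21}
    - {"jaw":0.45,"dp":[-0.15,0.2,0],"roll":24.9}
    - {"jaw":0.45,"dp":[-0.18,0.24,0],"roll":24.9}
    - {"jaw":0.45,"dp":[-0.21,0.28,0],"roll":24.9}
    - {"jaw":0.45,"dp":[-0.24,0.32,0],"roll":24.9}
    - {"jaw":0.45,"dp":[-0.26,0.35,0],"roll":24.9}
    - {"jaw":0.45,"dp":[-0.269,0.365,0],"roll":24.9}
    - {"jaw":0.45,"dp":[-0.269,0.365,0],"roll":24.9}
    - {"jaw":0.45,"dp":[-0.269,0.365,0],"roll":24.9}

```text
t: 18.25
tcp_pos: [0.5428, -0.2531, 0.1546]
ee_rot: [1.0, 0.001, -0.0, -0.001]
wrist_force: [-0.3, 0.8, -1.0]
width: 0.0384
```

Run:
```python
from h import *
st();print(todp([.5412,-.2562,.058]))
w=Cam("wrist");w.save("w17.png",None,1.4)
```

```text
t 18.25 tcp [ 0.5428 -0.2531  0.1546] yaw 0.14 F_feeder [0.04 0.83] -0.99 w 0.0384 posF mm [-212.76 -363.64]
[-0.00157086  0.00330162  0.09659472]
```

View pics/w17.png

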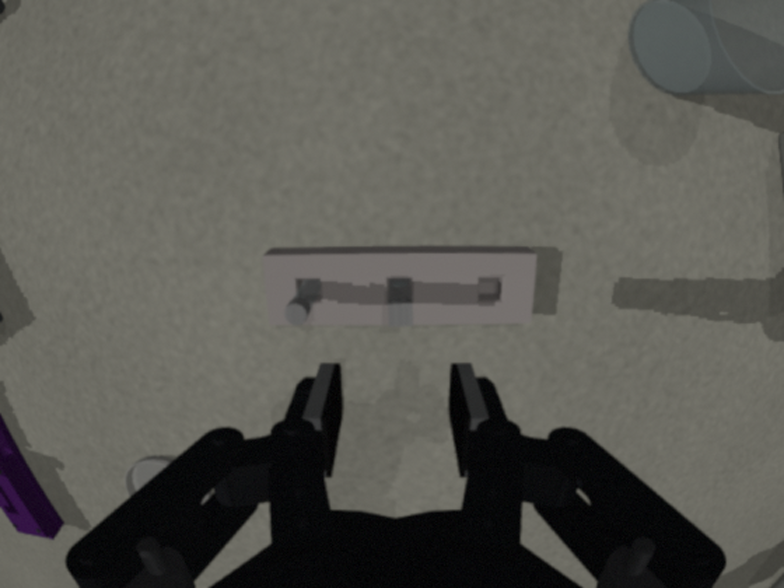

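Request:
jog_arm:
  moves:
    - {"jaw":0.45,"dp":[-0.0015,0.002,0.04],"roll":0}
    - {"jaw":0.45,"dp":[-0.0015,0.002,0.075],"roll":0}
    - {"jaw":0.45,"dp":[-0.0015,0.002,0.096],"roll":0}
    - {"jaw":0.3,"dp":[-0.0015,0.002,0.096],"roll":0}
    - {"jaw":0.15,"dp":[-0.0015,0.002,0.096],"roll":0}
    - {"jaw":0,"dp":[-0.0015,0.002,0.096],"roll":0}
    - {"jaw":0,"dp":[-0.0015,0.002,0.096],"roll":0}
    - {"jaw":0,"dp":[-0.0015,0.002,0.096],"roll":0}
  squeeze: 25

```text
t: 19.1
tcp_pos: [0.5418, -0.2564, 0.0606]
ee_rot: [1.0, 0.001, 0.001, -0.0]
wrist_force: [-0.1, 2.0, 0.9]
width: 0.012
```

Run:
```python
from h import *
st()
w=Cam("wrist");w.save("w18.png",None,1)
```

```text
t 19.1 tcp [ 0.5418 -0.2564  0.0606] yaw 0.09 F_feeder [0.77 1.86] 0.85 w 0.012 posF mm [-215.05 -366.28]
```

View pics/w18.png

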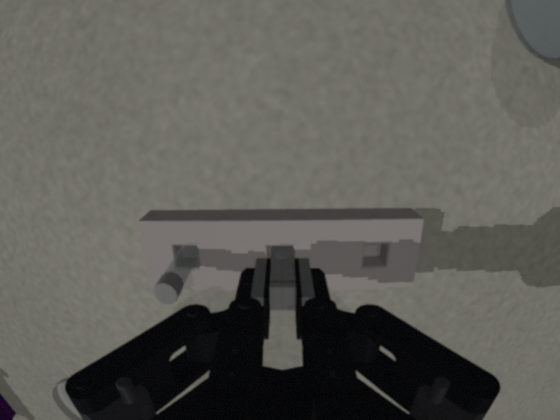

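Request:
jog_arm:
  moves:
    - {"jaw":0,"dp":[0,0,-0.004],"roll":0}
    - {"jaw":0,"dp":[0,0,-0.012],"roll":0}
    - {"jaw":0,"dp":[0,0,-0.025],"roll":0}
    - {"jaw":0,"dp":[0,0,-0.05],"roll":0}
    - {"jaw":0,"dp":[0,0,-0.1],"roll":0}
    - {"jaw":0,"dp":[0,0,-0.11],"roll":0}
    - {"jaw":0,"dp":[0,0,-0.11],"roll":0}

```text
t: 19.85
tcp_pos: [0.5422, -0.2589, 0.1728]
ee_rot: [1.0, -0.0, 0.003, 0.002]
wrist_force: [0.2, -0.6, -0.4]
width: 0.012
```

Run:
```python
from h import *
st();print(todp([*W(50,1.4),.17]))
```

```text
t 19.85 tcp [ 0.5422 -0.2589  0.1728] yaw -0.03 F_feeder [-0.06 -0.62] -0.42 w 0.012 posF mm [-215.79 -368.69]
[ 0.08856334 -0.44695797  0.00187713]
```

Request:
jog_arm:
  moves:
    - {"jaw":0,"dp":[0.008,-0.04,0],"roll":-3}
    - {"jaw":0,"dp":[0.017,-0.085,0],"roll":-8}
    - {"jaw":0,"dp":[0.026,-0.13,0],"roll":-14}
    - {"jaw":0,"dp":[0.035,-0.175,0],"roll":-20}
    - {"jaw":0,"dp":[0.044,-0.22,0],"roll":-24.9}
    - {"jaw":0,"dp":[0.053,-0.265,0],"roll":-24.9}
    - {"jaw":0,"dp":[0.062,-0.31,0],"roll":-24.9}
    - {"jaw":0,"dp":[0.071,-0.355,0],"roll":-24.9}
    - {"jaw":0,"dp":[0.08,-0.4,0],"roll":-24.9}
    - {"jaw":0,"dp":[0.086,-0.435,0],"roll":-24.9}
    - {"jaw":0,"dp":[0.0885,-0.447,0],"roll":-24.9}
    - {"jaw":0,"dp":[0.0885,-0.447,0],"roll":-24.9}

```text
t: 21.05
tcp_pos: [0.6281, 0.1922, 0.1681]
ee_rot: [0.976, 0.218, -0.001, -0.0]
wrist_force: [0.7, -0.8, 0.0]
width: 0.0118
```

Request:
jog_arm:
  moves:
    - {"jaw":0,"dp":[0,0.0,0.0],"roll":0}
    - {"jaw":0,"dp":[0,0.0,0.0],"roll":0}
    - {"jaw":0,"dp":[0,0.0,0.03],"roll":0}
    - {"jaw":0,"dp":[0,0.0,0.055],"roll":0}
    - {"jaw":0,"dp":[0,0.0,0.055],"roll":0}
    - {"jaw":0,"dp":[0,0.0,0.055],"roll":0}
    - {"jaw":0,"dp":[0,0.0,0.055],"roll":0}

```text
t: 21.75
tcp_pos: [0.63, 0.1892, 0.1158]
ee_rot: [0.977, 0.215, 0.001, 0.0]
wrist_force: [0.1, -0.7, 0.6]
width: 0.012
```

Run:
```python
from h import *
st();print(todp([*W(50,1.4),.067]))
w=Cam("wrist");w.save("w19.png",None,1.4)
```

```text
t 21.75 tcp [0.63   0.1892 0.1158] yaw 24.87 F_feeder [-0.15 -0.68] 0.56 w 0.012 posF mm [49.7  2.9]
[0.0001819  0.00147093 0.04879131]
```

View pics/w19.png

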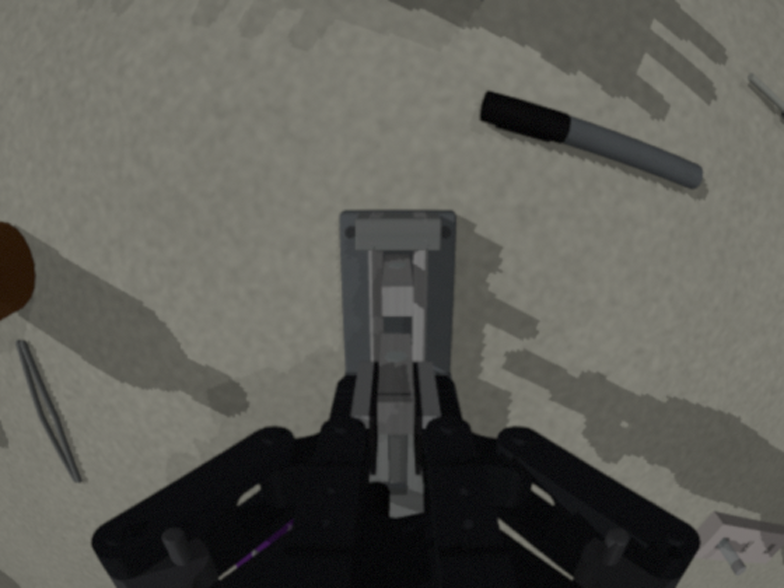

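Request:
jog_arm:
  moves:
    - {"jaw":0,"dp":[0,0.0012,0.01],"roll":0}
    - {"jaw":0,"dp":[0,0.0012,0.02],"roll":0}
    - {"jaw":0,"dp":[0,0.0012,0.027],"roll":0}
    - {"jaw":0,"dp":[0,0.0012,0.034],"roll":0}
    - {"jaw":0,"dp":[0,0.0012,0.04],"roll":0}
    - {"jaw":0,"dp":[0,0.0012,0.045],"roll":0}
    - {"jaw":0,"dp":[0,0.0012,0.045],"roll":0}

```text
t: 22.5
tcp_pos: [0.6289, 0.1887, 0.0684]
ee_rot: [0.976, 0.216, -0.001, 0.0]
wrist_force: [0.3, -1.2, -0.5]
width: 0.0115
```

Run:
```python
from h import *
st()
w=Cam("wrist");w.save("w20.png",(150,100,430,390),2)
```

```text
t 22.5 tcp [0.6289 0.1887 0.0684] yaw 24.95 F_feeder [-0.24 -1.2 ] -0.46 w 0.0115 posF mm [48.43  2.91]
```

View pics/w20.png

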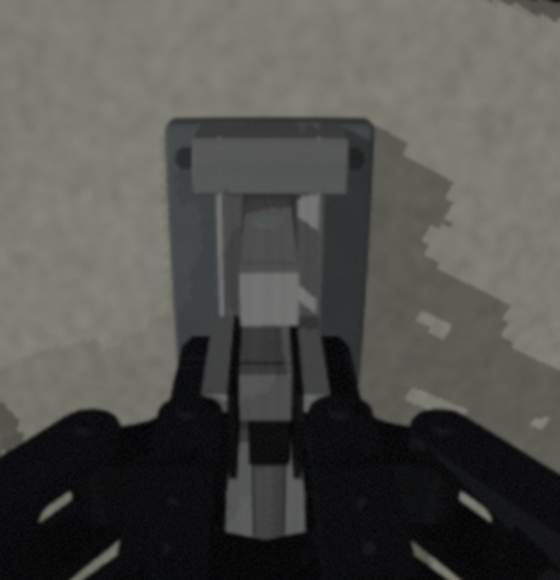

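Request:
jog_arm:
  moves:
    - {"jaw":0,"dp":[0,0.0008,0.0008],"roll":0}
    - {"jaw":0,"dp":[0,0.0008,0.0016],"roll":0}
    - {"jaw":0,"dp":[0,0.0008,0.0024],"roll":0}
    - {"jaw":0,"dp":[0,0.0008,0.0024],"roll":0}

```text
t: 22.95
tcp_pos: [0.6298, 0.1881, 0.0671]
ee_rot: [0.976, 0.216, 0.0, -0.0]
wrist_force: [0.4, 0.2, -1.2]
width: 0.0119
```

Run:
```python
from h import *
st()
```

```text
t 22.95 tcp [0.6298 0.1881 0.0671] yaw 24.94 F_feeder [0.46 0.04] -1.16 w 0.0119 posF mm [49.04  1.98]
```

Request:
jog_arm:
  moves:
    - {"jaw":0,"dp":[0,0,0.0008],"roll":0}
    - {"jaw":0,"dp":[0,0,0.0014],"roll":0}
    - {"jaw":0,"dp":[0,0,0.0014],"roll":0}

```text
t: 23.25
tcp_pos: [0.6298, 0.1881, 0.0657]
ee_rot: [0.976, 0.216, 0.0, -0.0]
wrist_force: [-0.2, -1.2, -0.6]
width: 0.0119
```

Run:
```python
from h import *
st()
```

```text
t 23.25 tcp [0.6298 0.1881 0.0657] yaw 24.95 F_feeder [-0.68 -1.03] -0.63 w 0.0119 posF mm [49.07  2.02]
```

Request:
jog_arm:
  moves:
    - {"jaw":0,"dp":[0,0,0.0007],"roll":0}
    - {"jaw":0,"dp":[0,0,0.0012],"roll":0}
    - {"jaw":0,"dp":[0,0,0.0012],"roll":0}

```text
t: 23.55
tcp_pos: [0.63, 0.1882, 0.0656]
ee_rot: [0.976, 0.216, 0.0, 0.0]
wrist_force: [-2.6, -0.5, 8.0]
width: 0.0117
```

Run:
```python
from h import *
st()
```

```text
t 23.55 tcp [0.63   0.1882 0.0656] yaw 24.94 F_feeder [-2.57  0.6 ] 8.03 w 0.0117 posF mm [49.2   1.99]
```

Request:
jog_arm:
  moves:
    - {"jaw":0.0,"dp":[0,0,-0.001],"roll":0}
    - {"jaw":0.1,"dp":[0,0,-0.001],"roll":0}
    - {"jaw":0.25,"dp":[0,0.0,-0.001],"roll":0}
    - {"jaw":0.4,"dp":[0,0,-0.001],"roll":0}
    - {"jaw":0.45,"dp":[0,0,-0.006],"roll":0}
    - {"jaw":0.45,"dp":[0,0,-0.03],"roll":0}
    - {"jaw":0.45,"dp":[0,0,-0.07],"roll":0}
    - {"jaw":0.45,"dp":[-0.02,0,-0.09],"roll":0}
    - {"jaw":0.45,"dp":[-0.06,0,-0.09],"roll":0}
    - {"jaw":0.45,"dp":[-0.06,0,-0.09],"roll":0}

```text
t: 24.55
tcp_pos: [0.5693, 0.1594, 0.1544]
ee_rot: [0.977, 0.215, -0.004, 0.001]
wrist_force: [-0.8, -0.8, -0.4]
width: 0.0385
```

Run:
```python
from h import *
st();print(todp([.5318,.1560,.066]))
w=Cam("wrist");w.save("w21.png",None,1.4)
s=Cam("side");s.save("s21.png",(240,150,400,270),4)
```

```text
t 24.55 tcp [0.5693 0.1594 0.1544] yaw 24.88 F_feeder [-1.07 -0.42] -0.38 w 0.0385 posF mm [-17.96   0.94]
[-0.03469208 -0.01268228  0.08872   ]
```

View pics/w21.png

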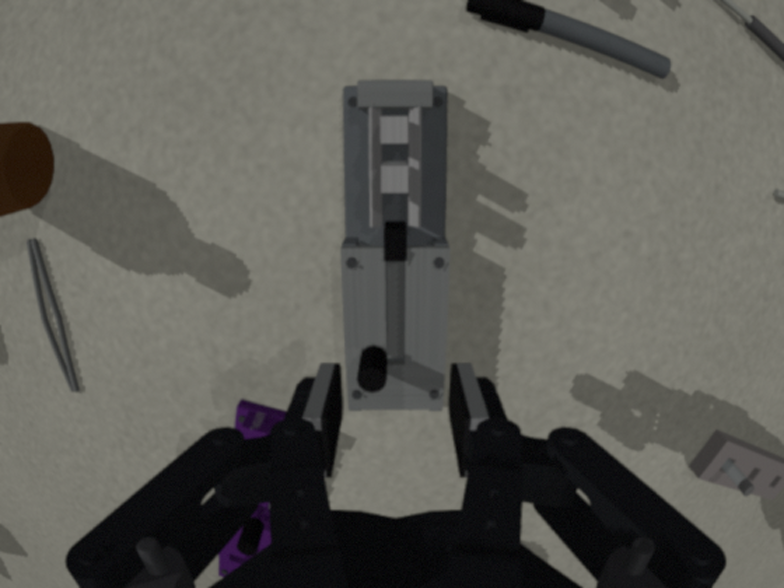

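View pics/s21.png

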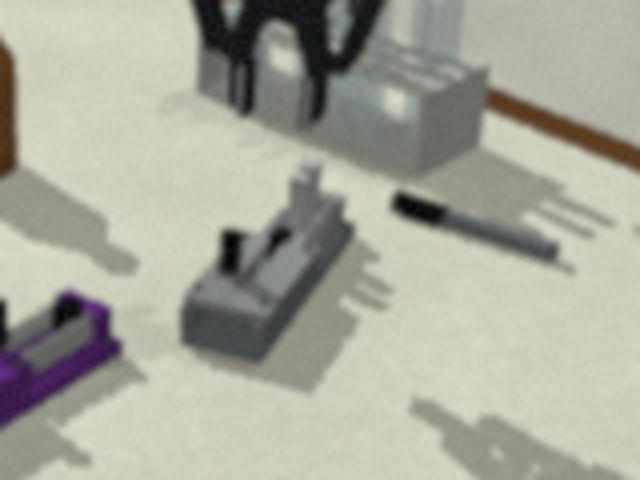

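Request:
jog_arm:
  moves:
    - {"jaw":0.5,"dp":[-0.034,-0.0127,0],"roll":0}
    - {"jaw":0.5,"dp":[-0.034,-0.0127,0.03],"roll":0}
    - {"jaw":0.5,"dp":[-0.034,-0.0127,0.06],"roll":0}
    - {"jaw":0.5,"dp":[-0.034,-0.0127,0.08],"roll":0}
    - {"jaw":0.5,"dp":[-0.034,-0.0127,0.088],"roll":0}
    - {"jaw":0.5,"dp":[-0.034,-0.0127,0.088],"roll":0}

```text
t: 25.25
tcp_pos: [0.5395, 0.1603, 0.0653]
ee_rot: [0.976, 0.216, -0.001, 0.0]
wrist_force: [0.9, -0.2, -0.0]
width: 0.0429
```

Run:
```python
from h import *
st();print(todp([.5318,.1560,.066]))
w=Cam("wrist");w.save("w22.png",(150,60,430,350),2)
```

```text
t 25.25 tcp [0.5395 0.1603 0.0653] yaw 24.96 F_feeder [ 0.69 -0.55] -0.03 w 0.0429 posF mm [-44.72  14.06]
[-0.00876775  0.00065331 -0.0006913 ]
```

View pics/w22.png

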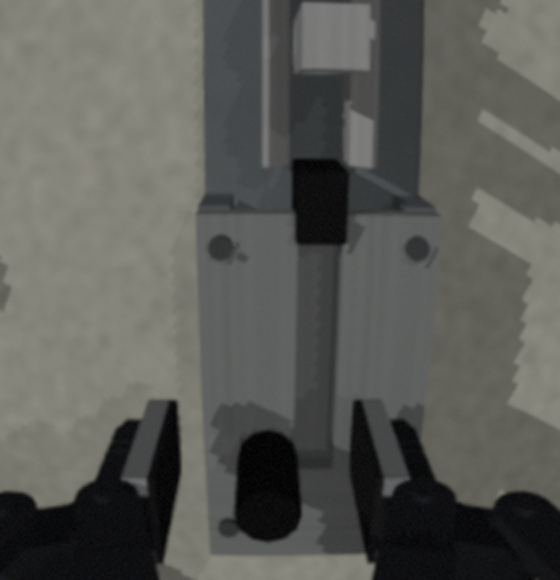

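Request:
jog_arm:
  moves:
    - {"jaw":0.5,"dp":[-0.0045,0,0],"roll":0}
    - {"jaw":0.5,"dp":[-0.009,0,0],"roll":0}
    - {"jaw":0.5,"dp":[-0.009,0,0],"roll":0}
    - {"jaw":0.5,"dp":[-0.009,0,0],"roll":0}

```text
t: 25.7
tcp_pos: [0.5311, 0.1561, 0.067]
ee_rot: [0.976, 0.216, 0.0, -0.0]
wrist_force: [0.7, -0.1, 0.1]
width: 0.0429
```

Run:
```python
from h import *
st();print(todp([.5318,.1560,.066]))
w=Cam("wrist");w.save("w23.png",(150,60,430,350),2)
```

```text
t 25.7 tcp [0.5311 0.1561 0.067 ] yaw 24.94 F_feeder [ 0.59 -0.35] 0.1 w 0.0429 posF mm [-54.05  13.71]
[0.00056848 0.00037976 0.00100203]
```

View pics/w23.png

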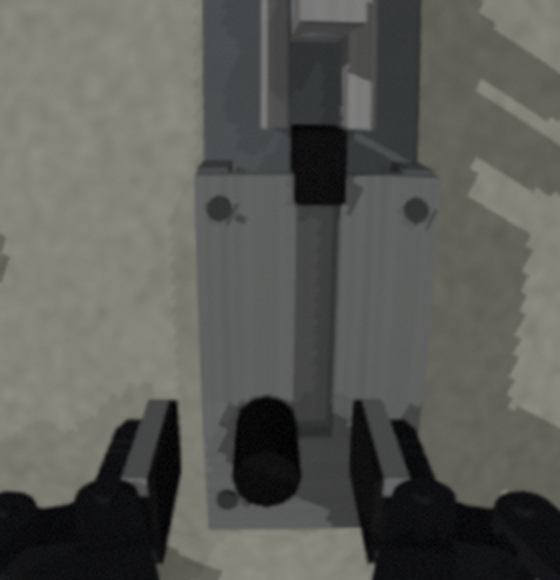

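Request:
jog_arm:
  moves:
    - {"jaw":0.3,"dp":[0,0,0],"roll":0}
    - {"jaw":0.15,"dp":[0,0,0],"roll":0}
    - {"jaw":0,"dp":[0,0,0],"roll":0}
    - {"jaw":0,"dp":[0,0,0],"roll":0}
    - {"jaw":0,"dp":[0,0,0],"roll":0}
  squeeze: 30

```text
t: 26.25
tcp_pos: [0.5314, 0.1559, 0.0665]
ee_rot: [0.976, 0.216, 0.0, 0.0]
wrist_force: [-0.2, -1.3, 1.7]
width: 0.0144
```

Run:
```python
from h import *
st()
```

```text
t 26.25 tcp [0.5314 0.1559 0.0665] yaw 24.93 F_feeder [-0.74 -1.09] 1.74 w 0.0144 posF mm [-53.88  13.46]
```

Request:
jog_arm:
  moves:
    - {"jaw":0,"dp":[-0.0015,0,0],"roll":0}
    - {"jaw":0,"dp":[-0.003,0,0],"roll":0}
    - {"jaw":0,"dp":[-0.0045,0,0],"roll":0}
    - {"jaw":0,"dp":[-0.006,0,0],"roll":0}
    - {"jaw":0,"dp":[-0.006,0,0],"roll":0}

```text
t: 26.75
tcp_pos: [0.5307, 0.156, 0.0669]
ee_rot: [0.976, 0.216, 0.006, -0.001]
wrist_force: [8.2, 2.6, -6.6]
width: 0.0149
```

Run:
```python
from h import *
st()
```

```text
t 26.75 tcp [0.5307 0.156  0.0669] yaw 24.96 F_feeder [ 8.59 -1.01] -6.6 w 0.0149 posF mm [-54.49  13.79]
```

Request:
jog_arm:
  moves:
    - {"jaw":0,"dp":[-0.001,0,0.0008],"roll":0}
    - {"jaw":0,"dp":[-0.002,0,0.0008],"roll":0}
    - {"jaw":0,"dp":[-0.002,0,0.0008],"roll":0}

```text
t: 27.05
tcp_pos: [0.5305, 0.156, 0.0668]
ee_rot: [0.976, 0.216, 0.007, -0.002]
wrist_force: [9.1, 3.6, -3.9]
width: 0.015
```

Run:
```python
from h import *
st()
```

```text
t 27.05 tcp [0.5305 0.156  0.0668] yaw 24.97 F_feeder [ 9.79 -0.45] -3.89 w 0.015 posF mm [-54.64  13.9 ]
```

Request:
jog_arm:
  moves:
    - {"jaw":0,"dp":[-0.001,0,0.0004],"roll":0}
    - {"jaw":0,"dp":[-0.002,0,0.0004],"roll":0}
    - {"jaw":0,"dp":[-0.002,0,0.0004],"roll":0}

```text
t: 27.35
tcp_pos: [0.5295, 0.1556, 0.0667]
ee_rot: [0.976, 0.216, 0.008, -0.002]
wrist_force: [9.7, 3.3, -1.4]
width: 0.0146
```

Run:
```python
from h import *
st()
```

```text
t 27.35 tcp [0.5295 0.1556 0.0667] yaw 24.98 F_feeder [10.14 -1.03] -1.4 w 0.0146 posF mm [-55.76  13.92]
```

Request:
jog_arm:
  moves:
    - {"jaw":0,"dp":[0,0.0015,0],"roll":0}
    - {"jaw":0,"dp":[0,0.003,0],"roll":0}
    - {"jaw":0,"dp":[0,0.0045,0],"roll":0}
    - {"jaw":0,"dp":[0,0.006,0],"roll":0}
    - {"jaw":0,"dp":[0,0.007,0],"roll":0}
    - {"jaw":0,"dp":[0,0.007,0],"roll":0}

```text
t: 27.95
tcp_pos: [0.5322, 0.1501, 0.0667]
ee_rot: [0.976, 0.217, 0.008, -0.002]
wrist_force: [8.7, 4.5, -2.1]
width: 0.015
```

Run:
```python
from h import *
st()
```

```text
t 27.95 tcp [0.5322 0.1501 0.0667] yaw 25.02 F_feeder [9.84 0.52] -2.12 w 0.015 posF mm [-55.51   7.79]
```

Request:
jog_arm:
  moves:
    - {"jaw":0,"dp":[-0.0003,0.0015,0],"roll":0}
    - {"jaw":0,"dp":[-0.0003,0.003,0],"roll":0}
    - {"jaw":0,"dp":[-0.0003,0.0045,0],"roll":0}
    - {"jaw":0,"dp":[-0.0003,0.006,0],"roll":0}
    - {"jaw":0,"dp":[-0.0003,0.007,0],"roll":0}
    - {"jaw":0,"dp":[-0.0003,0.007,0],"roll":0}

```text
t: 28.55
tcp_pos: [0.5349, 0.1436, 0.0667]
ee_rot: [0.976, 0.217, 0.008, -0.002]
wrist_force: [9.1, 3.9, -1.8]
width: 0.0149
```

Run:
```python
from h import *
st()
w=Cam("wrist");w.save("w24.png",(150,60,430,350),2)
```

```text
t 28.55 tcp [0.5349 0.1436 0.0667] yaw 25.01 F_feeder [ 9.9  -0.18] -1.84 w 0.0149 posF mm [-55.76   0.72]
```

View pics/w24.png

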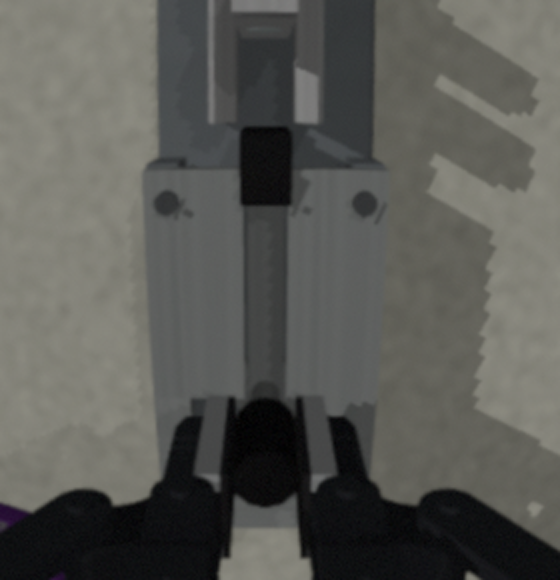

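Request:
jog_arm:
  moves:
    - {"jaw":0,"dp":[0.002,0,0],"roll":0}
    - {"jaw":0,"dp":[0.004,0,0],"roll":0}
    - {"jaw":0,"dp":[0.006,0,0],"roll":0}
    - {"jaw":0,"dp":[0.008,0,0],"roll":0}
    - {"jaw":0,"dp":[0.01,0,0],"roll":0}
    - {"jaw":0,"dp":[0.012,0,0],"roll":0}
    - {"jaw":0,"dp":[0.014,0,0],"roll":0}
    - {"jaw":0,"dp":[0.016,0,0],"roll":0}
    - {"jaw":0,"dp":[0.018,0,0],"roll":0}
    - {"jaw":0,"dp":[0.02,0,0],"roll":0}
    - {"jaw":0,"dp":[0.02,0,0],"roll":0}

```text
t: 29.7
tcp_pos: [0.5518, 0.1515, 0.0667]
ee_rot: [0.976, 0.217, 0.007, -0.002]
wrist_force: [7.2, 3.2, -0.9]
width: 0.0149
```

Run:
```python
from h import *
st()
w=Cam("wrist");w.save("w25.png",(150,60,430,350),2)
```

```text
t 29.7 tcp [0.5518 0.1515 0.0667] yaw 25.02 F_feeder [ 7.89 -0.09] -0.87 w 0.0149 posF mm [-37.12   0.92]
```

View pics/w25.png

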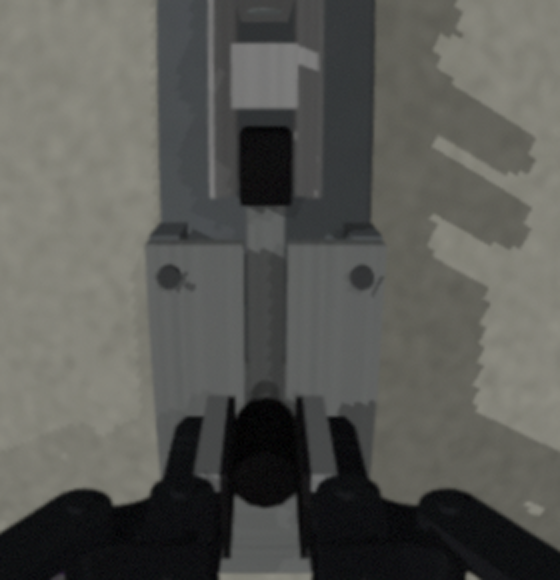

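Request:
jog_arm:
  moves:
    - {"jaw":0,"dp":[0.0015,0,0],"roll":0}
    - {"jaw":0,"dp":[0.003,0,0],"roll":0}
    - {"jaw":0,"dp":[0.0045,0,0],"roll":0}
    - {"jaw":0,"dp":[0.006,0,0],"roll":0}
    - {"jaw":0,"dp":[0.0075,0,0],"roll":0}
    - {"jaw":0,"dp":[0.009,0,0],"roll":0}
    - {"jaw":0,"dp":[0.0105,0,0],"roll":0}
    - {"jaw":0,"dp":[0.012,0,0],"roll":0}
    - {"jaw":0,"dp":[0.0135,0,0],"roll":0}
    - {"jaw":0,"dp":[0.0135,0,0],"roll":0}

```text
t: 30.75
tcp_pos: [0.5629, 0.1566, 0.0666]
ee_rot: [0.976, 0.216, 0.006, -0.002]
wrist_force: [5.7, 4.5, 1.2]
width: 0.0149
```

Run:
```python
from h import *
st()
w=Cam("wrist");w.save("w26.png",(150,60,430,350),2)
s=Cam("side");s.save("s26.png",(240,150,400,270),4)
```

```text
t 30.75 tcp [0.5629 0.1566 0.0666] yaw 25.01 F_feeder [7.03 1.77] 1.18 w 0.0149 posF mm [-24.87   1.03]
```

View pics/w26.png

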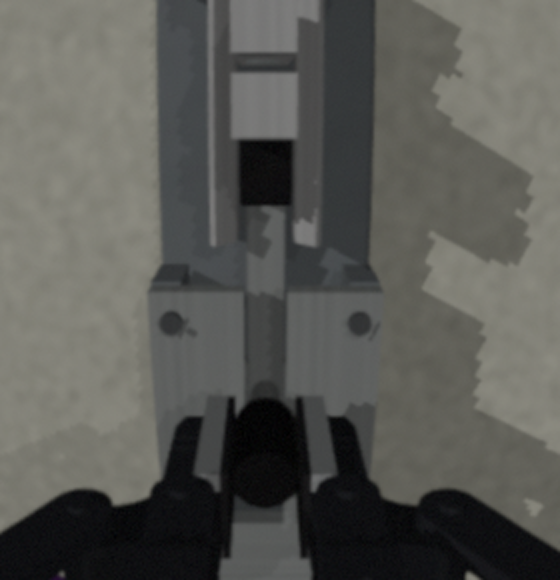

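View pics/s26.png

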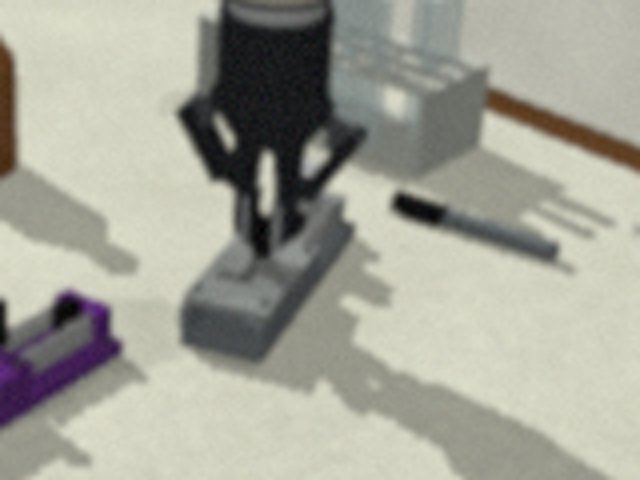

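Request:
jog_arm:
  moves:
    - {"jaw":0,"dp":[0.001,0,0],"roll":0}
    - {"jaw":0,"dp":[0.002,0,0],"roll":0}
    - {"jaw":0,"dp":[0.003,0,0],"roll":0}
    - {"jaw":0,"dp":[0.004,0,0],"roll":0}
    - {"jaw":0,"dp":[0.005,0,0],"roll":0}
    - {"jaw":0,"dp":[0.006,0,0],"roll":0}
    - {"jaw":0,"dp":[0.007,0,0],"roll":0}
    - {"jaw":0,"dp":[0.008,0,0],"roll":0}
    - {"jaw":0,"dp":[0.008,0,0],"roll":0}

```text
t: 31.75
tcp_pos: [0.5695, 0.1597, 0.0666]
ee_rot: [0.976, 0.216, 0.005, -0.001]
wrist_force: [5.3, 3.3, 1.6]
width: 0.0149
```

Run:
```python
from h import *
st()
w=Cam("wrist");w.save("w27.png",(150,60,430,350),2)
```

```text
t 31.75 tcp [0.5695 0.1597 0.0666] yaw 25.0 F_feeder [6.18 0.84] 1.63 w 0.0149 posF mm [-17.64   1.07]
```

View pics/w27.png

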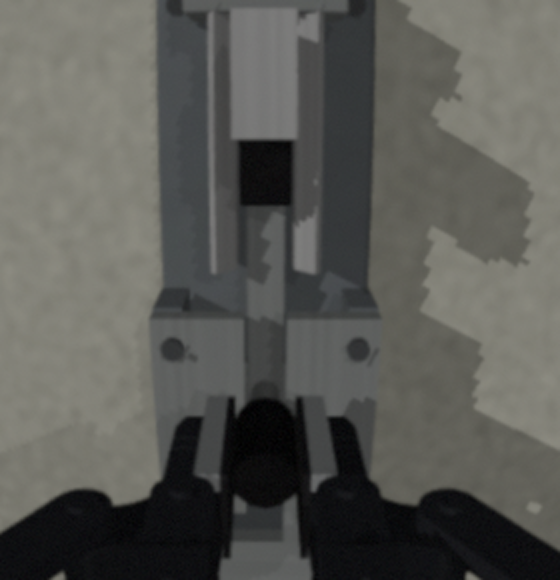

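Request:
jog_arm:
  moves:
    - {"jaw":0,"dp":[0.001,0,0],"roll":0}
    - {"jaw":0,"dp":[0.002,0,0],"roll":0}
    - {"jaw":0,"dp":[0.003,0,0],"roll":0}
    - {"jaw":0,"dp":[0.004,0,0],"roll":0}
    - {"jaw":0,"dp":[0.004,0,0],"roll":0}

```text
t: 32.3
tcp_pos: [0.5727, 0.1612, 0.0666]
ee_rot: [0.976, 0.216, 0.005, -0.001]
wrist_force: [4.6, 2.5, 2.6]
width: 0.0147
```

Run:
```python
from h import *
st()
```

```text
t 32.3 tcp [0.5727 0.1612 0.0666] yaw 25.0 F_feeder [5.22 0.37] 2.62 w 0.0147 posF mm [-14.08   1.11]
```

Request:
jog_arm:
  moves:
    - {"jaw":0,"dp":[0.001,0,-0.0003],"roll":0}
    - {"jaw":0,"dp":[0.002,0,-0.0003],"roll":0}
    - {"jaw":0,"dp":[0.003,0,-0.0003],"roll":0}
    - {"jaw":0,"dp":[0.003,0,-0.0003],"roll":0}

```text
t: 32.7
tcp_pos: [0.5728, 0.1612, 0.0665]
ee_rot: [0.976, 0.216, 0.002, -0.001]
wrist_force: [3.0, 2.9, 6.6]
width: 0.0147
```

Run:
```python
from h import *
st()
w=Cam("wrist");w.save("w28.png",(150,60,430,350),2)
```

```text
t 32.7 tcp [0.5728 0.1612 0.0665] yaw 24.99 F_feeder [3.98 1.43] 6.59 w 0.0147 posF mm [-14.01   1.1 ]
```

View pics/w28.png

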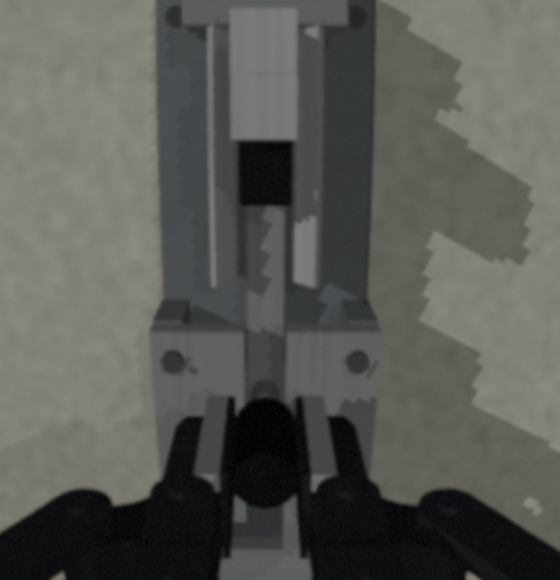

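Request:
jog_arm:
  moves:
    - {"jaw":0,"dp":[0.001,0,-0.0007],"roll":0}
    - {"jaw":0,"dp":[0.002,0,-0.001],"roll":0}
    - {"jaw":0,"dp":[0.002,0,-0.001],"roll":0}
    - {"jaw":0.1,"dp":[0.002,0,-0.001],"roll":0}
    - {"jaw":0.3,"dp":[0.002,0,-0.001],"roll":0}
    - {"jaw":0.5,"dp":[0.002,0,-0.001],"roll":0}
    - {"jaw":0.5,"dp":[0.0,0,-0.01],"roll":0}
    - {"jaw":0.5,"dp":[-0.01,0,-0.04],"roll":0}
    - {"jaw":0.5,"dp":[-0.03,0,-0.08],"roll":0}
    - {"jaw":0.5,"dp":[-0.03,0,-0.1],"roll":0}
    - {"jaw":0.5,"dp":[-0.03,0,-0.1],"roll":0}

```text
t: 33.85
tcp_pos: [0.5451, 0.1462, 0.1686]
ee_rot: [0.977, 0.215, 0.002, 0.0]
wrist_force: [0.7, -0.5, 0.1]
width: 0.0425
```

Run:
```python
from h import *
st()
w=Cam("wrist");w.save("w29.png",None,1.4)
s=Cam("side");s.save("s29.png",(240,150,490,340),3)
P=lambda x,y,z:(F(w.plane(x/1.4,y/1.4,z)[:2]-O)*1000).round(1)
```

```text
t 33.85 tcp [0.5451 0.1462 0.1686] yaw 24.87 F_feeder [ 0.44 -0.79] 0.08 w 0.0425 posF mm [-45.4   -1.09]
```

View pics/w29.png

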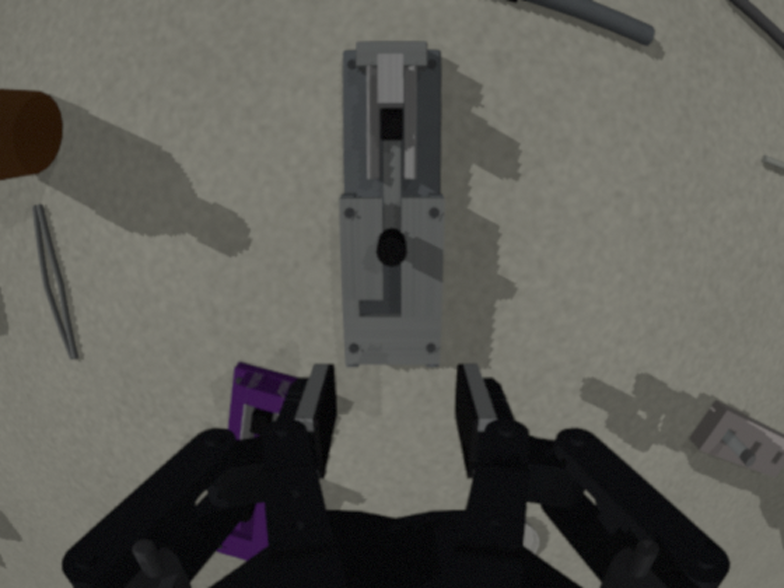

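View pics/s29.png

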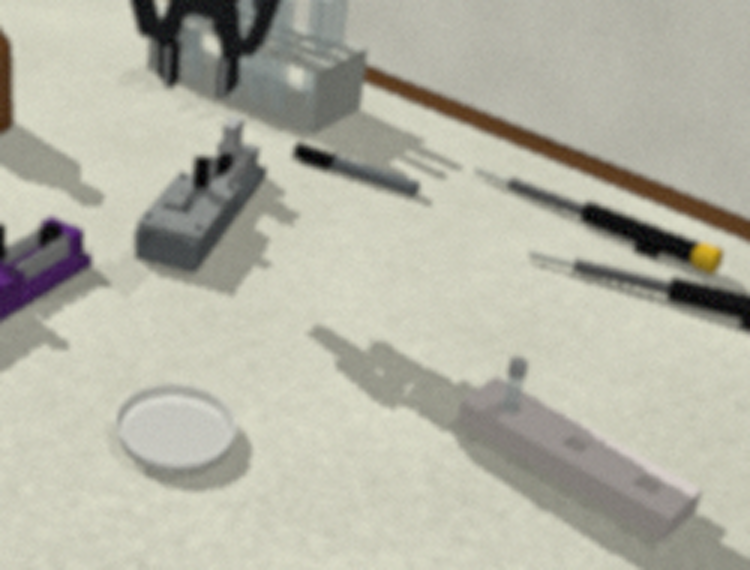

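Run:
```python
from h import *
w=Cam("wrist")
P=lambda x,y,z:(F(w.plane(x/1.4,y/1.4,z)[:2]-O,24.9)*1000).round(1)
print("knob",P(391,251,.068),"bars rear top",P(390,103,.067),"bars front top",P(390,54,.067),"stop face",P(391,65,.033))
st();workorder.finish_job()
```

```text
knob [-16.8   1.9] bars rear top [56.1  2.2] bars front top [80.5  2.2] stop face [81.  2.]
t 34.0 tcp [0.5437 0.1463 0.165 ] yaw 24.92 F_feeder [-0.07  0.03] -0.15 w 0.0429 posF mm [-46.69  -0.39]
the job is handed in; nothing more can be done
```

I ran the whole sequence without a visible problem and handed the job in at about 34 s of robot time; it reported no verdict.

**What I did**
- I drew the follower back until I felt the end of the slot, at about 68 mm of travel. I then slid the knob about 12.5 mm into the notch, eased its pin onto the front edge and let go.
- I stood both standards in the track, lowering each until I felt the floor (4–8 N).
- I pulled the knob off the notch edge, slid it back into the straight slot and eased it forward at 10–20 mm/s. The bars met and closed on the stop, and I let go with little load left. The most I felt at the wrist along the slot was about 12 N.

**Last checks**
- **Pictures:** the last ones show both bars upright in a closed row against the stop. The knob is in the straight slot, the vial is in its pocket and the gripper is clear of everything.
- **Row length:** the closed row measured about 24.4 mm; two bars should be 25 mm.
- **Travel:** the hand stopped at the position that fits about 25 mm of travel, and it did not move when I commanded 3 mm more.

**Disagreements**
- The last camera positions are shifted from the feeder frame I used. The stop face reads x = 81 mm instead of 85, and everything reads about 2 mm to the side. This includes the stop itself, so I put it down to calibration and frame offset rather than a misplaced bar.
- I did not measure the travel or the bars' tilt beyond this.

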